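Load plaster moulds in the bench dryer and set its baffle

ROBOT

A 6-joint arm with a two-finger parallel gripper is mounted at the origin on the work surface. World frame = base frame: x ahead of the robot, y to its left, z up, the work surface at z = 0. Lengths are in m, angles in rad, forces in N, time in s.
With the tool pointing down it reaches from about 0.35 to 0.85 m from the base axis. Payload 8.1 kg.
Tool frame: the origin (TCP) lies where the fingers leave the gripper's body, on its centre line; the fingertips stand 84 mm ahead of it and the grasp point (between the pads) lies 65 mm ahead of it (robot.hold_point_z is the distance from the TCP to the grasp point, in m); z points along the fingers, y is the direction in which the jaws open and shut (so a half turn about z gives the same grasp; the last joint's range is limited). The gripper opens to 93 mm and grips with 3 to 60 N. Pads are 15 mm wide; open, the fingers measure 128 mm over their backs; the gripper's body (75 mm by 188 mm) begins 65 mm behind the grasp point.
Start: joints at [-1.218, 0.13, 1.488, -0, 1.523, -0.085], TCP at [0.254, -0.543, 0.303] pointing down, gripper open.
Joint ranges: [-2.96, 2.96], [-0.89, 2.26], [0.02, 2.5], [-1.34, 4.48], [0, 2.73], [-2.66, 2.66]. Speed limits (rad/s): [2.39, 2.39, 2.79, 3.14, 3.14, 3.14].

INTERFACE

Orientations are given as a rotation vector (axis times angle).
In Python, from plant import robot gives the robot as it stands.
- The arm moves only by the tool drive_tool, never from a script. Its argument "rows" is text: rows parted by semicolons, each of 7 numbers parted by spaces: the shift along the world's x, y, z in m, then the turn, a rotation vector about the world's x, y, z in degrees, then the opening in per cent of the stroke, from 0 (shut) to 100 (fully open). In form: x y z rx ry rz grip; .... A call has 1 to 20 rows; each row shifts and turns the commanded pose from where the row before left it; what a row does not reach is not made up. A row lasts 1/8 s, in which the tool goes at most 62.5 mm and 10.7 degrees, less where a joint would pass 70% of its speed; a pose out of reach is approached as far as the arm can. A call is refused whole if a number of a shift passes 0.0625 or a number of a turn 10.7, either way. A call with a gripper value outside its range is refused whole. The fingers move at their own pace and stop on an object; "squeeze" is the grip in N (left out, the last holds). Time passes only in rows, so rows that do not move let the fingers close. It gives the time, the measured TCP pose, the force and the opening at its end, in the units of the state.
- robot.read_state(): the state, without advancing time (a new reading comes with each control period).
- robot.read_camera(name): name is "scene" or "top" or "wrist"; returns the picture (400x640x3 uint8, red, green, blue); there is no depth.
- robot.get_calibration(name): a dict with "K" (3x3 intrinsics, pixels), "k1" (the pictures are not rectified: a ray, as slopes to the right and down, at radius r is drawn at 1 + k1 r^2 times it, then the intrinsics apply), "R" (3x3) and "t" (3): a world point X has camera coordinates R X + t. Camera axes: x right, y down, z forward; pixel columns grow to the right and rows downward; lengths in m; the calibration is good to about 2 mm. A picture is of the moment at which its call begins: read the wrist's pose just before it. get_calibration takes no time and is no camera call; for the wrist camera it gives the pose at the moment of the call.
- robot.close_job(): hands the job in, once; it reports no verdict.
The state is a dict: "t": time; "q": joint angles; "dq": joint speeds; "joint_torque": joint torques, N m; "tool_pos": TCP position; "orientation": TCP orientation; "force": force on the tool from outside, world axes, zero at the start; "wrist_torque": the same for the moment, N m; "opening": finger opening in m.
Only numpy, scipy, OpenCV 4.12 (cv2) and the standard library are available. Lean on these libraries where they do the work, as an engineer would, in place of code of your own. Each camera call takes 0.05 s, during which the arm holds its last target. There are 200 camera calls.

TASK

Take the wooden beater out of the dryer's tray and lay it down on the middle of the cork mat, and lay every plaster mould that is on the table flat on the tray floor, recess up, none on another. Then push the sticking tray carriage towards the heater until it breaks free and bring it gently up against its hidden end stop, fully home. Last, fold the air baffle over so that it slopes down over the tray at 45 degrees below level; leave the bowl, jar and brush where they are.

Things in the scene. Friction and masses are not known exactly. Their poses are not given: they have to be found in the camera images.
- mould0: Off-white plaster press mould, a solid block 96 x 50 x 36 mm (long axis x, short axis y), about 0.2 to 0.35 kg, with a shallow round recess mark on its top face. Origin at the centre of its underside, z up out of the top. All moulds are alike; 2 or 3 of the four are present. They start flat on the table, between the robot and the dryer.
- mould1: Off-white plaster press mould, a solid block 96 x 50 x 36 mm (long axis x, short axis y), about 0.2 to 0.35 kg, with a shallow round recess mark on its top face. Origin at the centre of its underside, z up out of the top. All moulds are alike; 2 or 3 of the four are present. They start flat on the table, between the robot and the dryer.
- mould2: Off-white plaster press mould, a solid block 96 x 50 x 36 mm (long axis x, short axis y), about 0.2 to 0.35 kg, with a shallow round recess mark on its top face. Origin at the centre of its underside, z up out of the top. All moulds are alike; 2 or 3 of the four are present. They start flat on the table, between the robot and the dryer.
- mould3: Off-white plaster press mould, a solid block 96 x 50 x 36 mm (long axis x, short axis y), about 0.2 to 0.35 kg, with a shallow round recess mark on its top face. Origin at the centre of its underside, z up out of the top. All moulds are alike; 2 or 3 of the four are present. They start flat on the table, between the robot and the dryer.
- tray (a point): Centre of the tray floor of the carriage (moves with it), 36 mm above the table. x and y lie along the tray's width and length; +y is the direction of travel, towards the heater. The open aluminium tray is 135 mm (x) by 280 mm (y) inside, with a rim 16 mm high and 5 mm thick; it takes three moulds side by side, each with its long axis across the tray (along x), 84 mm apart.
- push_plate (a point): Point on the pushing face of the carriage's upright steel plate, at the tray end away from the heater, 50 mm above the tray floor. The face is 80 mm wide and flat, looks to the tray's -y, and its top edge is 75 mm above the tray floor (111 mm above the table). Push here in the tray's +y direction.
- carriage (a joint): Travel towards the heater (m). 0: fully back; starts at 0 to 0.012. A sprung catch holds it: 8 to 16 N take it through the first 45 mm, then it jumps free and runs with about 3 N of friction. After 100 to 150 mm it comes up solid at a stop hidden in the heater housing; there the reading grows no more however hard it is pushed. It stays where left.
- baffle_hinge (a point): Middle of the baffle's hinge line, 175 mm above the table, on the top edge of the heater housing's mouth. Its y and z axes turn with the baffle; its x axis is the hinge axis, parallel to the tray's x. The housing is a grey steel box 190 mm wide, 140 mm long and 168 mm high reaching from the hinge line away in the tray's +y direction.
- baffle_edge (a point): Middle of the baffle's free edge, 110 mm from the hinge. The baffle is a flat aluminium plate 170 mm wide and 5 mm thick, centred on the line from the hinge to this edge.
- baffle (a joint): Baffle angle (rad). 0: straight up; grows as it folds away from the housing's roof, over towards the tray; 1.571: level; 2.356: 45 degrees below level, as wanted; 3.14 would be hanging straight down. It starts between -0.35 and 0.35. A stiff hinge (0.3 N m) keeps it at any angle where it is left, with no catch or stop at the wanted angle.
- bowl: Bystander: loose bowl, 130 mm across, 75 mm high, origin under its centre. Not to be moved.
- jar: Bystander: loose closed jar, 76 mm across, 100 mm high, origin under its centre, to the left of the dryer. Not to be moved.
- brush: Bystander: loose brush lying to the right of the dryer, origin under it. Not to be moved.
- mat: Thin fixed cork mat on the table, to the left, 200 x 130 x 4 mm; origin at the centre of its underside, x along its length.
- beater_mid (a point): Centre of mass region of a loose wooden beater (0.15 kg), at mid-thickness; x runs along it to the blade end. The blade, 100 x 40 x 28 mm, reaches from 60 mm ahead to 40 mm behind this point; then a handle 24 mm wide, to 100 mm behind. Starts lying flat in the tray, roughly along it, point 14 mm above the tray floor.
Mind the look-alikes: they are no part of the job. What is shaped like the mould3 but orange or yellow is not meant.

How it is judged:
By the outcome, as a careful person would: the job done as asked, in the order asked, and still so for the second after the job is handed in, with the robot touching nothing.
Of mould0, mould1, mould2, mould3 only 2 to 3 are there at a start; the rules pass over those that are not, and their reading is None.
At some moment in a run one of mould0, mould1, mould2, mould3, beater may be knocked a few centimetres aside while the robot is not near it.
Once in a run the grip may slacken for a moment while it holds something.
It also fails if it takes over 210 s, if anything falls off the work surface, if the arm or the gripper's body presses on something with over 40 N, if the wrist force passes 120 N, or if a joint passes its speed limit or range.

## Working session

There is one attempt and no reset: what is moved stays moved. The work goes in short steps, Python scripts to look and compute and a tool call to move; the robot and the scene stay as the last step left them, time stands still between calls to the robot, and variables do not carry over. Pictures are saved under pics/ and viewed, and the job is handed in when it is done.

Besides the shell and the picture viewer there is one more tool, called after "Request:" as a command line: name --argument value ..., lists and objects as JSON in quotes. drive_tool: Moves the arm, as the interface text tells. Its arguments: {"type":"object","properties":{"rows":{"type":"string"},"squeeze":{"type":"number"}},"required":["rows"]}

```bash
ls; mkdir -p pics; cat > h.py <<'E'
import numpy as np, cv2
from plant import robot
def snap(n,f):
    c=robot.get_calibration(n); im=robot.read_camera(n); cv2.imwrite(f'pics/{f}.png',im[:,:,::-1]); return im,c
def ray(c,u,v):
    K=np.array(c['K']);R=np.array(c['R']);t=np.array(c['t'])
    x=(u-K[0,2])/K[0,0];y=(v-K[1,2])/K[1,1];rd=np.hypot(x,y);r=rd
    for _ in range(20): r=rd/(1+c['k1']*r*r)
    s=r/rd if rd>0 else 1
    return -R.T@t, R.T@np.array([x*s,y*s,1])
def onz(c,u,v,z):
    o,d=ray(c,u,v); return o+d*(z-o[2])/d[2]
def proj(c,X):
    K=np.array(c['K']);p=np.array(c['R'])@np.array(X)+np.array(c['t']);x,y=p[0]/p[2],p[1]/p[2];f=1+c['k1']*(x*x+y*y)
    return np.array([K[0,0]*x*f+K[0,2],K[1,1]*y*f+K[1,2]])
def tri(c1,p1,c2,p2):
    o1,d1=ray(c1,*p1);o2,d2=ray(c2,*p2)
    s=np.linalg.lstsq(np.c_[d1,-d2],o2-o1,rcond=None)[0]
    a,b=o1+d1*s[0],o2+d2*s[1]; return (a+b)/2,np.linalg.norm(a-b)
def st():
    s=robot.read_state(); print({k:np.round(s[k],4).tolist() for k in('t','q','tool_pos','orientation','force','opening')})
E
python3 - <<'E'
from h import *
st()
for n in('scene','top','wrist'):
    im,c=snap(n,n+'0'); print(n,np.round(c['K'],1).tolist(),c['k1'],np.round(-np.array(c['R']).T@np.array(c['t']),3))
E
```

```text
pics
{'t': 0.0, 'q': [-1.2184, 0.1312, 1.4892, 0.0, 1.523, -0.0854], 'tool_pos': [0.2543, -0.543, 0.3017], 'orientation': [-3.0649, -0.6818, 0.0003], 'force': [-0.2196, 0.7617, -0.2844], 'opening': 0.0928}
scene [[512.4, 0.0, 317.3], [0.0, 512.4, 200.5], [0.0, 0.0, 1.0]] -0.04451050801945801 [ 1.154 -0.517  1.464]
top [[415.9, 0.0, 315.2], [0.0, 415.9, 207.7], [0.0, 0.0, 1.0]] -0.07566418553722357 [0.282 0.052 1.469]
wrist [[299.9, 0.0, 322.3], [0.0, 299.9, 200.6], [0.0, 0.0, 1.0]] 0.006918780944172454 [ 0.322 -0.512  0.383]
```

View pics/scene0.png

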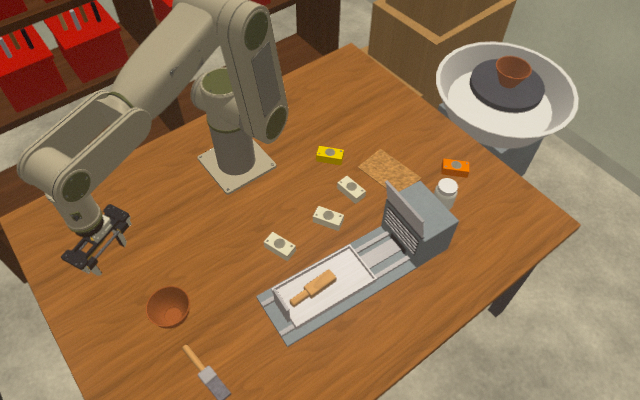

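View pics/top0.png

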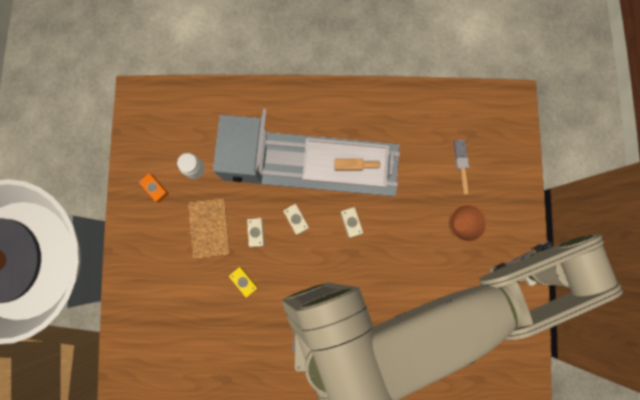

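The three white moulds are in the top view at (255,232), (296,219) and (352,222). The beater is at (357,164), the mat at (208,228), and the push plate at about (394,165). The baffle stands near (264,140).

```bash
cat > m.py <<'E'
from h import *
im=cv2.imread('pics/top0.png')[:,:,::-1].copy(); c=robot.get_calibration('top'); cs=robot.get_calibration('scene')
hsv=cv2.cvtColor(im,cv2.COLOR_RGB2HSV)
m=((hsv[:,:,1]<70)&(hsv[:,:,2]>140)).astype(np.uint8)
m[:, :230]=0; m[:200]=0; m[245:]=0; m[:,380:]=0
m=cv2.morphologyEx(m,cv2.MORPH_CLOSE,np.ones((7,7)))
for k in cv2.findContours(m,cv2.RETR_EXTERNAL,cv2.CHAIN_APPROX_NONE)[0]:
    if cv2.contourArea(k)<100: continue
    P=np.array([onz(c,u,v,0.036)[:2] for u,v in k[:,0]],np.float32)
    r=cv2.minAreaRect(P); print('mould',np.round(r[0],4),np.round(r[1],4),round(r[2],1))
def corners(name,pts,z):
    X=np.array([onz(c,u,v,z) for u,v in pts]);print(name,np.round(X[:,:2],4).tolist(),'mean',np.round(X[:,:2].mean(0),4)); return X
corners('mat',[(188,201),(225,199),(229,255),(193,259)],0.004)
b=((hsv[:,:,0]>8)&(hsv[:,:,0]<22)&(hsv[:,:,1]>90)).astype(np.uint8); b[:150]=0;b[180:]=0;b[:,:325]=0;b[:,385:]=0
k=max(cv2.findContours(b,cv2.RETR_EXTERNAL,cv2.CHAIN_APPROX_NONE)[0],key=cv2.contourArea)
P=np.array([onz(c,u,v,0.064)[:2] for u,v in k[:,0]],np.float32); print('beater',cv2.minAreaRect(P))
z=cv2.resize(im[100:270,180:410],None,fx=3.4,fy=3.4,interpolation=cv2.INTER_CUBIC); cv2.imwrite('pics/z.png',z[:,:,::-1])
s=cv2.imread('pics/scene0.png')[130:350,250:480]; cv2.imwrite('pics/zs.png',cv2.resize(s,None,fx=2.7,fy=2.7,interpolation=cv2.INTER_CUBIC))
E
python3 m.py
```

```text
mould [0.3661 0.2489] [0.0868 0.0484] 1.3
mould [ 0.401  -0.0837] [0.091  0.0463] 18.3
mould [0.4105 0.1091] [0.0924 0.0449] 29.2
mat [[0.4751, 0.4958], [0.483, 0.363], [0.2848, 0.3431], [0.2695, 0.4701]] mean [0.3781 0.418 ]
beater ((0.5996000170707703, -0.10171873867511749), (0.03526483103632927, 0.1525689959526062), 0.48706328868865967)
```

View pics/z.png

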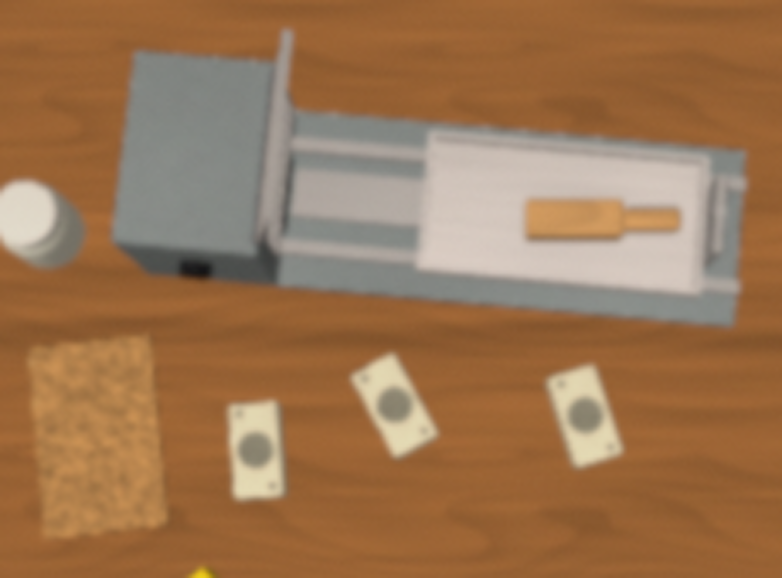

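View pics/zs.png

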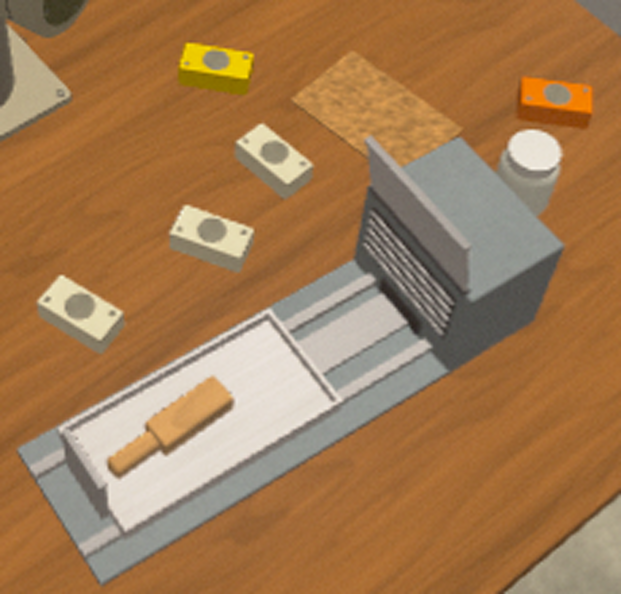

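Tray rim corners are clear in both views; the baffle is upright. Next I triangulate them.

```bash
python3 - <<'E'
from h import *
c=robot.get_calibration('top'); s=robot.get_calibration('scene')
T=lambda u,v:(180+u/3.4,100+v/3.4); S=lambda u,v:(250+u/2.7,130+v/2.7)
for n,a,b in [('rim heater smallx',(418,270),(268,313)),('rim heater bigx',(430,128),(341,402)),('rim back bigx',(710,155),(122,531)),('rim back smallx',(700,293),(62,430)),
 ('baffle top smallx',(262,246),(368,138)),('baffle top bigx',(288,30),(468,247)),('base back smallx',(734,325),(18,450)),('base back bigx',(746,150),(102,582)),('roof far bigx',(136,52),(562,243)),('roof far smallx',(114,242),(460,140))]:
    X,e=tri(c,T(*a),s,S(*b)); print(n,np.round(X,4),round(e,4))
# moulds in scene
im=cv2.imread('pics/scene0.png')[:,:,::-1].copy();hsv=cv2.cvtColor(im,cv2.COLOR_RGB2HSV)
g=[('m0',(255,450),(274,153)),('m1',(394,404),(212,230)),('m2',(584,415),(80,306))]
for n,a,b in g:
    X,e=tri(c,T(*a),s,S(*b)); print(n,np.round(X,4),round(e,4), np.round(onz(c,*T(*a),.036),4))
for n,b in [('mat',(353,52)),('mat',(463,132)),('mat',(405,165)),('mat',(292,97))]: print(n,np.round(onz(s,*S(*b),.004),4))
for n,b in [('mat',(28,345)),('mat',(150,335)),('mat',(165,525)),('mat',(44,538))]: print(n,np.round(onz(c,*T(*b),.004),4))
for n,b in [('blade',(525,218)),('blade/handle top',(624,200)),('blade/handle bot',(622,240)),('handle end',(680,220))]: print(n,np.round(onz(c,*T(*b),.064),4))
for n,b in [('plate top a',(722,175)),('plate top b',(715,258))]: print(n,np.round(onz(c,*T(*b),.111),4))
for n,b in [('plate top a',(62,432)),('plate top b',(107,490))]: print(n,np.round(onz(s,*S(*b),.111),4))
E
```

```text
rim heater smallx [0.5492 0.0861 0.041 ] 0.0026
rim heater bigx [0.6954 0.0737 0.0519] 0.0
rim back bigx [ 0.6691 -0.2151  0.0535] 0.0005
rim back smallx [ 0.5277 -0.2002  0.0476] 0.0079
baffle top smallx [0.5325 0.2217 0.2563] 0.0125
baffle top bigx [0.7163 0.1961 0.2835] 0.003
base back smallx [ 0.5003 -0.2442  0.006 ] 0.0052
base back bigx [ 0.6874 -0.2595  0.0126] 0.0051
roof far bigx [0.7354 0.3544 0.1695] 0.0015
roof far smallx [0.5533 0.3722 0.158 ] 0.0042
m0 [0.364  0.2503 0.0321] 0.0023 [0.3632 0.2488 0.036 ]
m1 [0.4117 0.1095 0.0353] 0.0027 [0.4109 0.1083 0.036 ]
m2 [ 0.4016 -0.0843  0.0339] 0.0023 [ 0.4008 -0.0851  0.036 ]
mat [0.279  0.4692 0.004 ]
mat [0.476  0.4921 0.004 ]
mat [0.4694 0.3916 0.004 ]
mat [0.2898 0.3478 0.004 ]
mat [0.4734 0.4949 0.004 ]
mat [0.4847 0.3662 0.004 ]
mat [0.2868 0.3448 0.004 ]
mat [0.2722 0.4704 0.004 ]
blade [ 0.5985 -0.0236  0.064 ]
blade/handle top [ 0.6181 -0.1244  0.064 ]
blade/handle bot [ 0.5766 -0.122   0.064 ]
handle end [ 0.5978 -0.1814  0.064 ]
plate top a [ 0.6331 -0.216   0.111 ]
plate top b [ 0.5496 -0.2075  0.111 ]
plate top a [ 0.5598 -0.2126  0.111 ]
plate top b [ 0.6431 -0.2131  0.111 ]
```

Request:
drive_tool --rows "0.034 0.045 0 0 0 6.5 60;0.034 0.045 0 0 0 6.5 60;0.034 0.045 0 0 0 6.5 60;0.034 0.045 0 0 0 6.5 60;0.034 0.045 0 0 0 6.5 60;0.034 0.045 0 0 0 6.5 60;0.034 0.045 0 0 0 6.5 60;0.034 0.045 0 0 0 6.5 60;0.034 0.045 0 0 0 6.5 60;0.034 0.045 0 0 0 6.5 60;0 0 0 0 0 0 60;0 0 0 0 0 0 60" --squeeze 25

```text
t: 1.65
tool_pos: [0.5941, -0.0934, 0.3022]
orientation: [-2.219, -2.223, 0.002]
force: [-1.0, -0.7, -0.2]
opening: 0.0559
```

```bash
cat >> h.py <<'E'
from scipy.spatial.transform import Rotation as Ro
def jaw():
    s=robot.read_state(); y=Ro.from_rotvec(s['orientation']).as_matrix(); print('t',round(s['t'],2),'tcp',np.round(s['tool_pos'],4),'zaxis',np.round(y[:,2],3),'jaw deg',round(np.degrees(np.arctan2(y[1,1],y[0,1])),2),'F',np.round(s['force'],2),'open',round(s['opening'],4),'q1,6',np.round(np.degrees([s['q'][0],s['q'][5]]),1))
E
python3 - <<'E'
from h import *
jaw(); snap('wrist','w1')
E
```

```text
t 1.65 tcp [ 0.5941 -0.0934  0.3022] zaxis [-0.001 -0.    -1.   ] jaw deg 0.08 F [-0.96 -0.67 -0.2 ] open 0.0559 q1,6 [-13.8 -13.9]
```

View pics/w1.png

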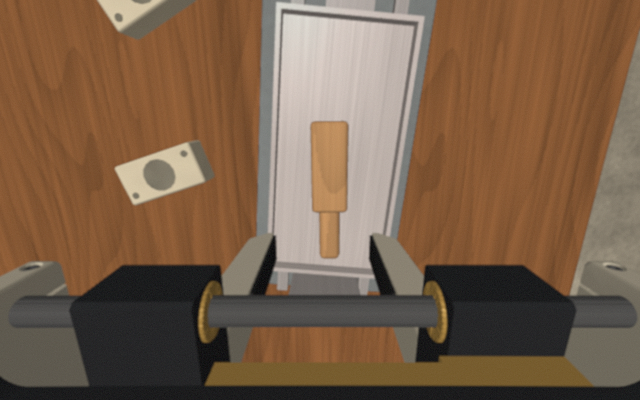

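The wrist view shows the beater blade (rows 121–212, columns 311–348) in the tray, handle towards the plate. Measuring it and the tray.

```bash
python3 - <<'E'
from h import *
c=robot.get_calibration('wrist')
for n,p,z in [('blade end L',(311,122),.064),('blade end R',(348,122),.064),('blade back L',(312,211),.064),('blade back R',(347,211),.064),('handle end',(330,258),.06),('rim heater L out',(277,3),.052),('rim heater R out',(424,17),.052),('rim back L',(268,264),.052),('mould',(159,174),.036),('m corners',(115,167),.036),('m',(197,141),.036),('m',(206,179),.036),('m',(132,205),.036)]:
    print(n,np.round(onz(c,*p,z),4))
E
```

```text
blade end L [ 0.5805 -0.0258  0.064 ]
blade end R [ 0.6186 -0.0258  0.064 ]
blade back L [ 0.5807 -0.1222  0.064 ]
blade back R [ 0.6199 -0.1222  0.064 ]
handle end [ 0.6014 -0.1821  0.06  ]
rim heater L out [0.5483 0.0849 0.052 ]
rim heater R out [0.6913 0.073  0.052 ]
rim back L [ 0.5257 -0.1943  0.052 ]
mould [ 0.4003 -0.0858  0.036 ]
m corners [ 0.3504 -0.0776  0.036 ]
m [ 0.4492 -0.0476  0.036 ]
m [ 0.4548 -0.0917  0.036 ]
m [ 0.3621 -0.1239  0.036 ]
```

Request:
drive_tool --rows "0.006 0.010 -0.045 0 0 0 60;0 0 -0.045 0 0 0 60;0 0 -0.045 0 0 0 60;0 0 -0.03 0 0 0 60;0 0 -0.013 0 0 0 60;0 0 0 0 0 0 60;0 0 0 0 0 0 20;0 0 0 0 0 0 20;0 0 0 0 0 0 20;0 0 0 0 0 0 20;0 0 0 0 0 0 20" --squeeze 30

```text
t: 3.08
tool_pos: [0.6014, -0.0837, 0.1266]
orientation: [2.218, 2.222, 0.002]
force: [-1.5, -0.2, 7.1]
opening: 0.0395
```

Request:
drive_tool --rows "0 0 0.03 0 0 0 20;0 0 0.05 0 0 0 20;-0.01 0.01 0.06 0 0 0 20;-0.045 0.03 0.02 0 0 8 20;-0.045 0.035 0 0 0 8 20;-0.045 0.035 0 0 0 8 20;-0.035 0.05 0 0 0 8 20;-0.02 0.05 0 0 0 8 20;-0.01 0.055 0 0 0 8 20;-0.01 0.055 0 0 0 8 20;-0.006 0.05 0 0 0 8 20;0 0.05 0 0 0 8 20;0 0.05 0 0 0 8 20;0 0.033 0 0 0 8 20;0 0 0 0 0 8.6 20;0 0 0 0 0 0 20;0 0 0 0 0 0 20"

```text
t: 5.2
tool_pos: [0.3744, 0.4193, 0.2848]
orientation: [0.177, -3.137, 0.0]
force: [-0.1, 0.3, -1.7]
opening: 0.0401
```

```bash
python3 - <<'E'
from h import *
jaw(); snap('wrist','w2')
E
```

```text
t 5.2 tcp [0.3744 0.4193 0.2848] zaxis [-0. -0. -1.] jaw deg 96.48 F [-0.13  0.26 -1.68] open 0.0401 q1,6 [ 43.  -53.5]
```

View pics/w2.png

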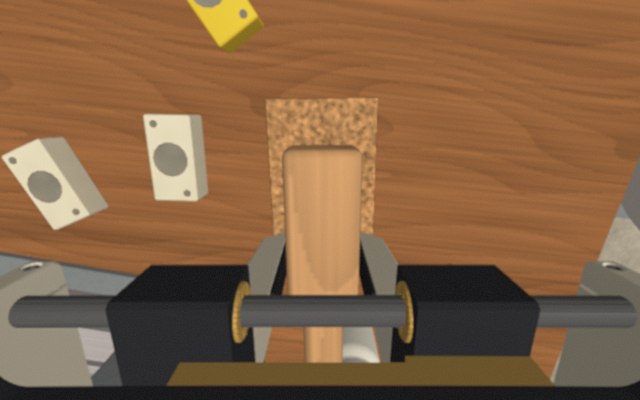

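The beater is held and lies over the mat; the mat's near edge is at (266,100)–(378,99). Checking its centre line.

```bash
python3 - <<'E'
from h import *
c=robot.get_calibration('wrist')
for p,z in [((266,100),.004),((378,99),.004),((374,230),.004),((277,230),.004),((284,150),.184),((361,150),.184),((170,159),.036),((143,114),.036),((194,115),.036),((206,200),.036),((155,201),.036),((45,186),.036)]: print(p,np.round(onz(c,*p,z),4))
j=robot.get_calibration('top'); print(onz(j,190,163,.1))
E
```

```text
(266, 100) [0.2882 0.3437 0.004 ]
(378, 99) [0.2726 0.4709 0.004 ]
(374, 230) [0.4316 0.4922 0.004 ]
(277, 230) [0.4458 0.3677 0.004 ]
(284, 150) [0.3199 0.389  0.184 ]
(361, 150) [0.3147 0.4351 0.184 ]
(170, 159) [0.3626 0.2485 0.036 ]
(143, 114) [0.3179 0.2216 0.036 ]
(194, 115) [0.3127 0.2749 0.036 ]
(206, 200) [0.4052 0.2881 0.036 ]
(155, 201) [0.413  0.2303 0.036 ]
(45, 186) [0.4093 0.109  0.036 ]
[0.59183579 0.46559338 0.1       ]
```

Request:
drive_tool --rows "0 0 -0.05 0 0 0 20;0 0 -0.05 0 0 0 20;0 0 -0.05 0 0 0 20;0 0 -0.025 0 0 0 20;0 0 -0.01 0 0 0 20;0 0 -0.003 0 0 0 20;0 0 0 0 0 0 20"

```text
t: 6.12
tool_pos: [0.3751, 0.4202, 0.0982]
orientation: [-0.182, 3.135, 0.002]
force: [-0.2, 0.2, -0.7]
opening: 0.0397
```

Request:
drive_tool --rows "0 0 -0.003 0 0 0 20;0 0 0 0 0 0 20;0 0 0 0 0 0 60;0 0 0 0 0 0 60;0 0 0 0 0 0 60;0 0 0.03 0 0 0 60;0 0 0.06 0 0 0 60;0 0 0.06 0 0 0 60;0 -0.04 0.03 0 0 0 60;-0.015 -0.055 0 0 0 0 70;-0.015 -0.055 0 0 0 0 70;-0.015 -0.02 0 0 0 0 70;0 0 0 0 0 0 70"

```text
t: 7.75
tool_pos: [0.3291, 0.2487, 0.274]
orientation: [-0.181, 3.135, 0.001]
force: [0.4, -0.4, -0.1]
opening: 0.065
```

```bash
python3 - <<'E'
from h import *
jaw(); snap('wrist','w3'); im,_=snap('top','t3')
cv2.imwrite('pics/t3z.png',cv2.resize(im[100:270,130:430],None,fx=2.6,fy=2.6,interpolation=cv2.INTER_CUBIC)[:,:,::-1])
E
```

```text
t 7.75 tcp [0.3291 0.2487 0.274 ] zaxis [ 0.001  0.001 -1.   ] jaw deg 96.6 F [ 0.38 -0.38 -0.11] open 0.065 q1,6 [ 30.  -66.6]
```

View pics/w3.png

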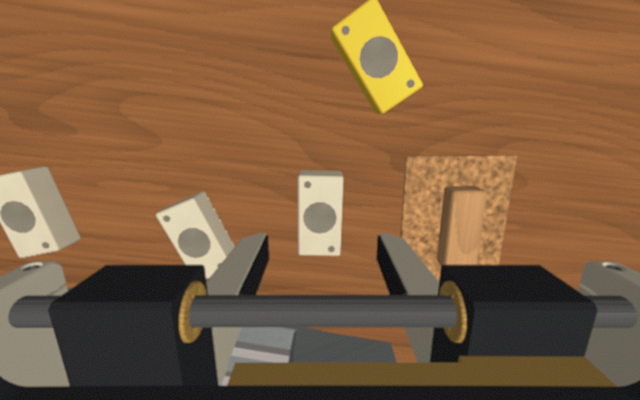

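View pics/t3z.png

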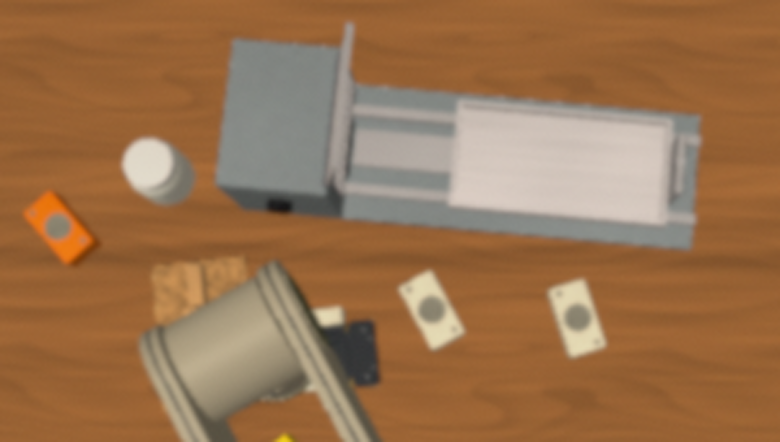

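The beater lies on the mat and the tray is empty. Mould 0's top face is at (298–343, 178–255) in the wrist view. Measuring it.

```bash
cat >> h.py <<'E'
def mould(f,c,near,z=0.036):
    im=cv2.imread(f'pics/{f}.png'); hsv=cv2.cvtColor(im,cv2.COLOR_BGR2HSV)
    m=((hsv[:,:,1]<75)&(hsv[:,:,2]>195)).astype(np.uint8); m[258:]=0
    m=cv2.morphologyEx(m,cv2.MORPH_OPEN,np.ones((3,3)))
    for k in cv2.findContours(m,cv2.RETR_EXTERNAL,cv2.CHAIN_APPROX_NONE)[0]:
        if cv2.pointPolygonTest(cv2.convexHull(k),near,False)<0 or cv2.contourArea(k)<500: continue
        P=np.array([onz(c,u,v,z)[:2] for u,v in k[:,0]],np.float32); r=cv2.minAreaRect(P); b=cv2.boxPoints(r)
        e=max([b[1]-b[0],b[2]-b[1]],key=np.linalg.norm); h=(np.degrees(np.arctan2(e[1],e[0]))+90)%180-90
        print('mould at',np.round(r[0],4),'size',np.round(r[1],4),'heading',round(h,1))
E
python3 - <<'E'
from h import *
c=robot.get_calibration('wrist'); mould('w3',c,(320,215)); mould('w3',c,(195,240))
for p in [(320,217),(298,179),(343,178),(341,255),(299,255),(462,187),(445,188),(482,187)]: print(p,np.round(onz(c,*p,.036),4))
E
```

```text
mould at [0.3622 0.2506] size [0.0932 0.0474] heading 5.5
mould at [0.4023 0.1071] size [0.0772 0.0487] heading 29.4
(320, 217) [0.3627 0.2506 0.036 ]
(298, 179) [0.3222 0.2219 0.036 ]
(343, 178) [0.3154 0.2703 0.036 ]
(341, 255) [0.4064 0.2804 0.036 ]
(299, 255) [0.4122 0.2316 0.036 ]
(462, 187) [0.3102 0.4007 0.036 ]
(445, 188) [0.3135 0.3826 0.036 ]
(482, 187) [0.3077 0.4223 0.036 ]
```

Request:
drive_tool --rows "0.017 0.001 -0.04 0 0 -1 72;0.017 0.001 -0.05 0 0 0 72;0 0 -0.05 0 0 0 72;0 0 -0.03 0 0 0 72;0 0 -0.014 0 0 0 72;0 0 0 0 0 0 72;0 0 0 0 0 0 30;0 0 0 0 0 0 30;0 0 0 0 0 0 30;0 0 0 0 0 0 30;0 0 0 0 0 0 30;0 0 0.04 0 0 0 30;0 0 0.05 0 0 0 30;0 0 0.06 0 0 0 30;0 0 0 0 0 0 30" --squeeze 40

```text
t: 9.72
tool_pos: [0.3658, 0.253, 0.2457]
orientation: [-0.155, 3.128, 0.008]
force: [0.1, 0.3, -3.8]
opening: 0.0495
```

Request:
drive_tool --rows "0.01 -0.05 0 0 0 -2 30;0.01 -0.05 0 0 0 -2 30;0.02 -0.05 0 0 0 -2 30;0.04 -0.04 0 0 0 -2 30;0.05 -0.025 0 0 0 -2 30;0.05 -0.02 0 0 0 -0.5 30;0.04 0 0 0 0 0 30;0.03 0 0 0 0 0 30;0 0 0 0 0 0 30;0 0 0 0 0 0 30"

```text
t: 10.98
tool_pos: [0.6122, 0.0168, 0.2382]
orientation: [-0.132, -3.136, -0.0]
force: [-0.2, -0.2, -2.2]
opening: 0.0499
```

```bash
python3 - <<'E'
from h import *
jaw(); snap('wrist','w4')
E
```

```text
t 10.97 tcp [0.6122 0.0168 0.2382] zaxis [-0.003  0.    -1.   ] jaw deg 85.19 F [-0.24 -0.24 -2.17] open 0.0499 q1,6 [ -3.2 -88.4]
```

View pics/w4.png

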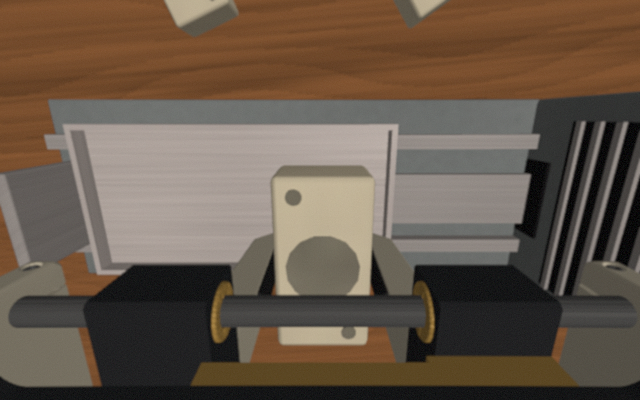

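```bash
python3 - <<'E'
from h import *
c=robot.get_calibration('wrist')
for p,z in [((397,125),.052),((66,126),.052),((98,270),.052),((388,130),.052),((272,178),.189),((373,178),.189)]: print(p,np.round(onz(c,*p,z),4))
E
```

```text
(397, 125) [0.548  0.0861 0.052 ]
(66, 126) [ 0.5253 -0.1993  0.052 ]
(98, 270) [ 0.6632 -0.2115  0.052 ]
(388, 130) [0.5516 0.0782 0.052 ]
(272, 178) [ 0.5596 -0.0023  0.189 ]
(373, 178) [0.5633 0.0425 0.189 ]
```

Request:
drive_tool --rows "0.004 0 -0.04 0 0 0 30;0 0 -0.04 0 0 0 30;0 0 -0.02 0 0 0 30;0 0 -0.009 0 0 0 30;0 0 0 0 0 0 30;0 0 -0.003 0 0 0 30;0 0 0 0 0 0 30"

```text
t: 11.9
tool_pos: [0.618, 0.0165, 0.1288]
orientation: [0.132, 3.137, -0.0]
force: [0.4, 0.3, -3.3]
opening: 0.0499
```

Request:
drive_tool --rows "0 0 -0.002 0 0 0 30;0 0 0 0 0 0 30;0 0 -0.001 0 0 0 30;0 0 0 0 0 0 30"

```text
t: 12.4
tool_pos: [0.6181, 0.0166, 0.1273]
orientation: [0.132, 3.137, -0.0]
force: [-8.0, 0.2, 11.9]
opening: 0.05
```

Request:
drive_tool --rows "0 0 0 0 0 0 70;0 0 0 0 0 0 70;0 0 0 0 0 0 70;0 0 0.03 0 0 0 70;0 0 0.06 0 0 0 70;0 0 0.06 0 0 0 70;-0.05 0.015 0 0 0 6 70;-0.05 0.015 0 0 0 6 70;-0.05 0.015 0 0 0 6 70;-0.05 0.015 0 0 0 6 70;-0.045 0.02 0 0 0 6 70;0 0.005 0 0 0 4 70;0 0 0 0 0 0 70;0 0 0 0 0 0 70"

```text
t: 14.15
tool_pos: [0.3727, 0.1014, 0.2748]
orientation: [0.789, -3.041, 0.0]
force: [-0.4, 0.1, -0.3]
opening: 0.0651
```

```bash
python3 - <<'E'
from h import *
jaw(); im,c=snap('wrist','w5'); mould('w5',c,(330,215)); im,_=snap('top','t5')
cv2.imwrite('pics/t5z.png',cv2.resize(im[100:270,130:430],None,fx=2.6,fy=2.6,interpolation=cv2.INTER_CUBIC)[:,:,::-1])
E
```

```text
t 14.15 tcp [0.3727 0.1014 0.2748] zaxis [ 0. -0. -1.] jaw deg 119.09 F [-0.42  0.13 -0.31] open 0.0651 q1,6 [   7.6 -111.5]
mould at [0.4088 0.1082] size [0.0924 0.0471] heading 29.7
```

View pics/w5.png

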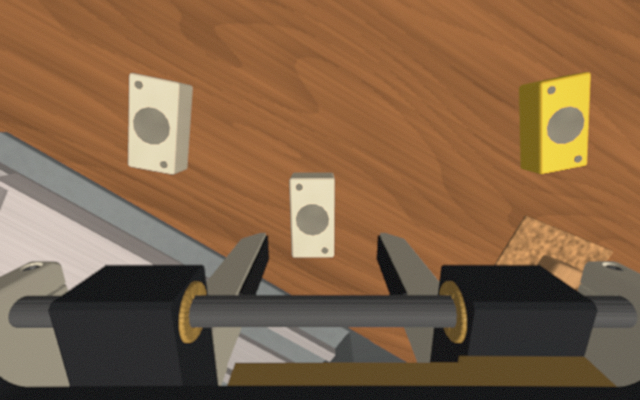

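View pics/t5z.png

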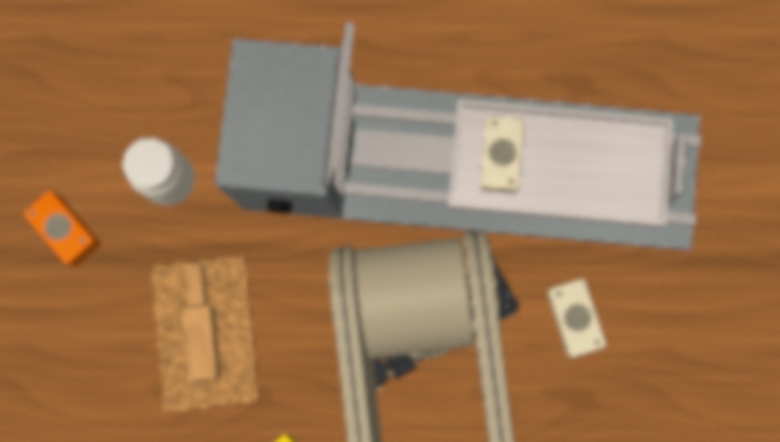

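Request:
drive_tool --rows "0.018 0.004 -0.04 0 0 0.6 72;0.018 0.003 -0.05 0 0 0 72;0 0 -0.05 0 0 0 72;0 0 -0.03 0 0 0 72;0 0 -0.015 0 0 0 72;0 0 0 0 0 0 72;0 0 0 0 0 0 30;0 0 0 0 0 0 30;0 0 0 0 0 0 30;0 0 0 0 0 0 30;0 0 0 0 0 0 30;0 0 0.04 0 0 0 30;0 0 0.05 0 0 0 30;0 0 0.06 0 0 0 30;0 0 0 0 0 0 30;0 0 0 0 0 0 30"

```text
t: 16.25
tool_pos: [0.4079, 0.1086, 0.239]
orientation: [0.807, -3.035, -0.0]
force: [-1.3, 1.0, -3.6]
opening: 0.0499
```

```bash
python3 - <<'E'
from h import *
jaw(); c=robot.get_calibration('top'); T=lambda u,v:(130+u/2.6,100+v/2.6)
for n,p,z in [('blade end',(202,380),.032),('boundary',(198,307),.032),('handle end',(194,265),.03),('m0',(502,152),.072),('mat',(152,265),.004),('mat',(244,258),.004),('mat',(257,400),.004),('mat',(165,410),.004)]: print(n,np.round(onz(c,*T(*p),z),4))
E
```

```text
t 16.25 tcp [0.4079 0.1086 0.239 ] zaxis [-0.001 -0.    -1.   ] jaw deg 119.79 F [-1.31  1.02 -3.61] open 0.0499 q1,6 [   7.9 -111.9]
blade end [0.3144 0.4124 0.032 ]
boundary [0.4118 0.421  0.032 ]
handle end [0.4687 0.429  0.03  ]
m0 [0.6162 0.0158 0.072 ]
mat [0.4717 0.494  0.004 ]
mat [0.4821 0.3671 0.004 ]
mat [0.2888 0.3437 0.004 ]
mat [0.2741 0.4686 0.004 ]
```

Request:
drive_tool --rows "0.03 -0.04 0 0 0 -6 30;0.035 -0.035 0 0 0 -6 30;0.035 -0.025 0 0 0 -6 30;0.035 -0.025 0 0 0 -6 30;0.035 -0.025 0 0 0 -6 30;0.03 -0.0245 0 0 0 -4.5 30;0 0 0 0 0 0 30;0 0 -0.04 0 0 0 30;0 0 -0.04 0 0 0 30;0 0 -0.02 0 0 0 30;0 0 -0.009 0 0 0 30;0 0 0 0 0 0 30;0 0 -0.003 0 0 0 30;0 0 0 0 0 0 30"

```text
t: 18.0
tool_pos: [0.609, -0.066, 0.1289]
orientation: [0.129, 3.137, -0.0]
force: [-0.2, 0.6, -3.0]
opening: 0.0496
```

```bash
python3 - <<'E'
from h import *
jaw(); im,c=snap('wrist','w6')
E
```

```text
t 18.0 tcp [ 0.609  -0.066   0.1289] zaxis [ 0.002 -0.    -1.   ] jaw deg 85.29 F [-0.24  0.62 -2.95] open 0.0496 q1,6 [-11.  -96.3]
```

View pics/w6.png

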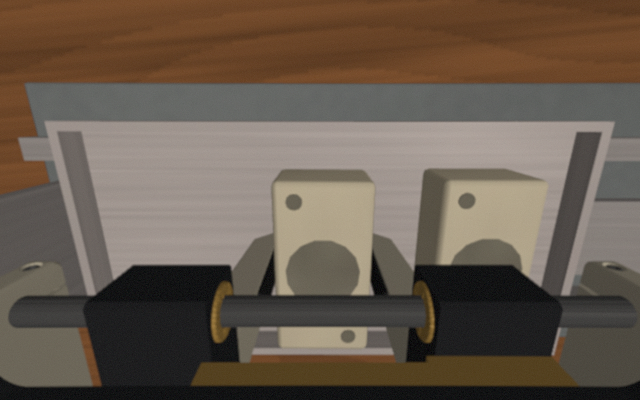

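Request:
drive_tool --rows "0 0 -0.002 0 0 0 30;0 0 -0.001 0 0 0 30;0 0 0 0 0 0 30;0 0 0 0 0 0 65;0 0 0 0 0 0 65;0 0 0 0 0 0 65;0 0 0.03 0 0 0 65;0 0 0.06 0 0 0 65;0 0 0.06 0 0 0 70;-0.05 -0.005 0 0 0 5 70;-0.05 -0.005 0 0 0 5 70;-0.05 -0.005 0 0 0 5 70;-0.05 -0.005 0 0 0 5 70;-0.044 -0.01 0 0 0 2 70;0 0 0 0 0 0 70;0 0 0 0 0 0 70"

```text
t: 20.05
tool_pos: [0.3648, -0.096, 0.2751]
orientation: [-0.47, 3.105, -0.001]
force: [-0.2, 0.4, -0.5]
opening: 0.0651
```

```bash
python3 - <<'E'
from h import *
jaw(); im,c=snap('wrist','w7'); mould('w7',c,(330,215))
E
```

```text
t 20.05 tcp [ 0.3648 -0.096   0.2751] zaxis [ 0.002 -0.    -1.   ] jaw deg 107.23 F [-0.25  0.36 -0.51] open 0.0651 q1,6 [ -22.6 -129.8]
mould at [ 0.3993 -0.0862] size [0.0937 0.0472] heading 18.3
```

View pics/w7.png

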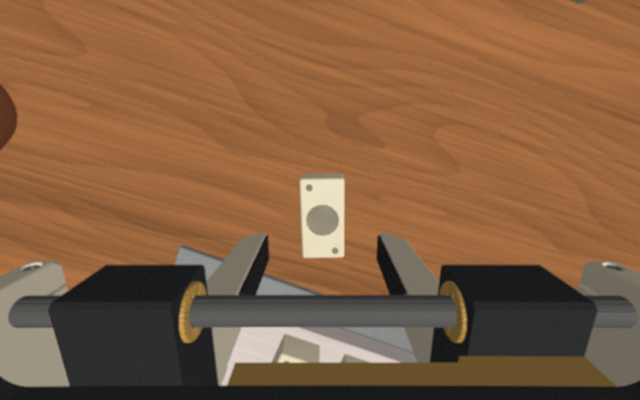

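Request:
drive_tool --rows "0.0175 0.005 -0.04 0 0 1 72;0.017 0.005 -0.05 0 0 0 72;0 0 -0.05 0 0 0 72;0 0 -0.03 0 0 0 72;0 0 -0.015 0 0 0 72;0 0 0 0 0 0 72;0 0 0 0 0 0 30;0 0 0 0 0 0 30;0 0 0 0 0 0 30;0 0 0 0 0 0 30;0 0 0 0 0 0 30;0 0 0.04 0 0 0 30;0 0 0.05 0 0 0 30;0 0 0.06 0 0 0 30;0 0 0 0 0 0 30;0 0 0 0 0 0 30"

```text
t: 22.1
tool_pos: [0.3985, -0.0858, 0.2391]
orientation: [0.499, -3.101, -0.0]
force: [-1.0, -0.5, -4.2]
opening: 0.0497
```

Request:
drive_tool --rows "0.04 -0.012 0 0 0 -6 30;0.04 -0.012 0 0 0 -6 30;0.04 -0.013 0 0 0 -6 30;0.04 -0.013 0 0 0 -5 30;0.0425 -0.012 0 0 0 0 30;0 0 0 0 0 0 30;0 0 -0.04 0 0 0 30;0 0 -0.04 0 0 0 30;0 0 -0.015 0 0 0 30;0 0 0 0 0 0 30;0 0 0 0 0 0 30"

```text
t: 23.48
tool_pos: [0.6022, -0.1482, 0.1466]
orientation: [0.129, 3.137, -0.001]
force: [0.6, -0.0, -1.8]
opening: 0.05
```

```bash
python3 - <<'E'
from h import *
jaw(); im,c=snap('wrist','w8')
E
```

```text
t 23.48 tcp [ 0.6022 -0.1482  0.1466] zaxis [ 0.002 -0.001 -1.   ] jaw deg 85.28 F [ 0.57 -0.03 -1.82] open 0.05 q1,6 [ -18.6 -103.8]
```

View pics/w8.png

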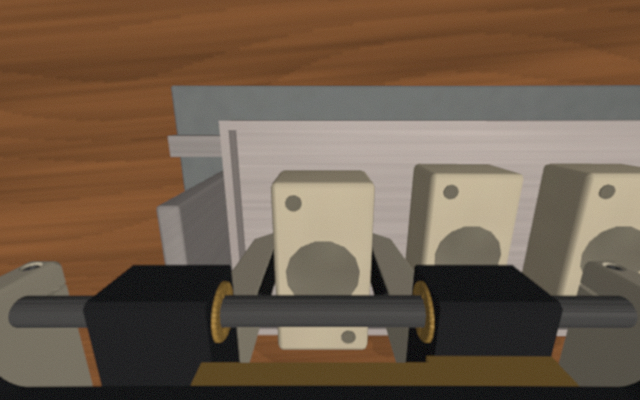

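Request:
drive_tool --rows "0 0 -0.012 0 0 0 30;0 0 -0.005 0 0 0 30;0 0 -0.002 0 0 0 30;0 0 -0.001 0 0 0 30;0 0 0 0 0 0 30;0 0 0 0 0 0 65;0 0 0 0 0 0 65;0 0 0 0 0 0 65;0 0 0.03 0 0 0 65;0 0 0.06 0 0 0 65;0 0 0.06 0 0 0 65;-0.05 0 0.02 0 0 0 65;-0.05 0 0.02 0 0 0 30;-0.05 0 0 0 0 0 0;0 0 0 0 0 0 0;0 0 0 0 0 0 0"

```text
t: 25.52
tool_pos: [0.4517, -0.148, 0.3151]
orientation: [0.13, 3.138, -0.001]
force: [1.0, 0.1, 0.8]
opening: 0.0252
```

```bash
python3 - <<'E'
from h import *
jaw(); im,c=snap('top','t9'); 
cv2.imwrite('pics/t9z.png',cv2.resize(im[100:270,180:410],None,fx=3.4,fy=3.4,interpolation=cv2.INTER_CUBIC)[:,:,::-1])
im,c=snap('scene','s9')
cv2.imwrite('pics/s9z.png',cv2.resize(im[130:350,250:480],None,fx=2.7,fy=2.7,interpolation=cv2.INTER_CUBIC)[:,:,::-1])
E
```

```text
t 25.52 tcp [ 0.4517 -0.148   0.3151] zaxis [ 0.001 -0.    -1.   ] jaw deg 85.27 F [0.96 0.13 0.75] open 0.0252 q1,6 [ -24.3 -109.6]
```

View pics/t9z.png

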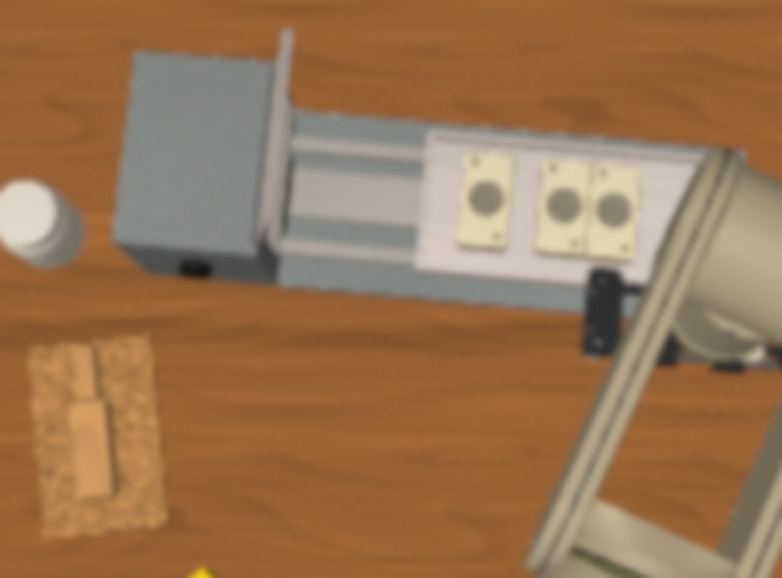

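View pics/s9z.png

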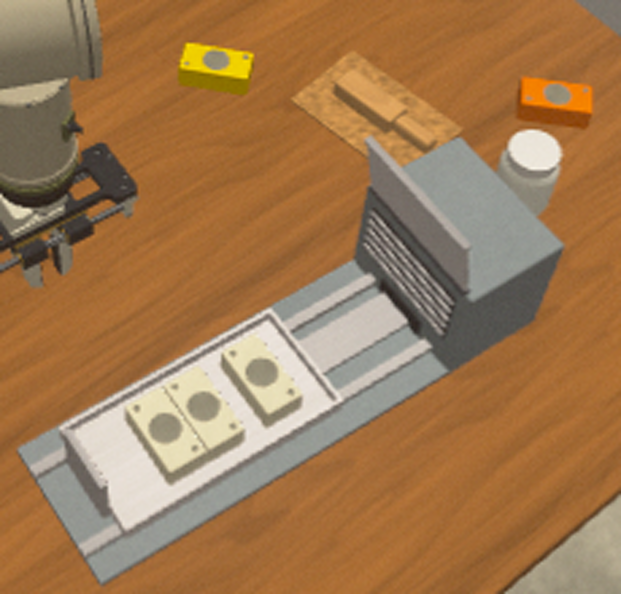

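Request:
drive_tool --rows "0.016 -0.0125 0 0 0 -10 0;0.016 -0.0125 0 0 0 -10 0;0.016 -0.0125 0 0 0 -10 0;0.016 -0.0125 0 0 0 -10 0;0.016 -0.0125 0 0 0 -10 0;0.016 -0.0125 0 0 0 -10 0;0.016 -0.0125 0 0 0 -10 0;0.015 -0.0125 0 0 0 -10 0;0.015 -0.0125 0 0 0 -10 0;0 0 0 0 0 0 0;0 0 0 0 0 0 0" --squeeze 20

```text
t: 27.0
tool_pos: [0.5936, -0.26, 0.3139]
orientation: [-2.306, -2.132, 0.001]
force: [0.1, 0.2, 0.5]
opening: 0.0004
```

```bash
python3 - <<'E'
from h import *
jaw(); im,c=snap('wrist','w10')
E
```

```text
t 27.0 tcp [ 0.5936 -0.26    0.3139] zaxis [-0.001  0.001 -1.   ] jaw deg -4.49 F [0.07 0.17 0.47] open 0.0004 q1,6 [-28.2 -23.7]
```

View pics/w10.png

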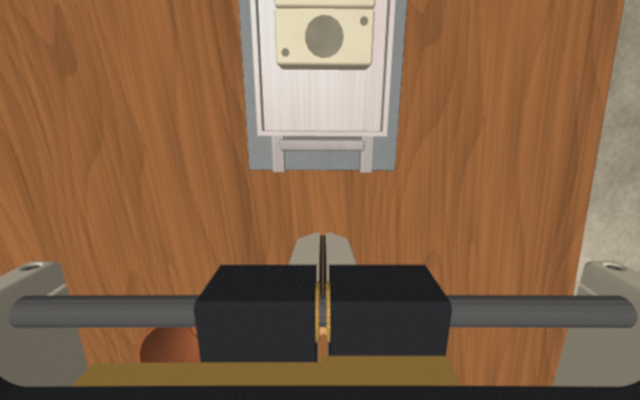

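```bash
python3 - <<'E'
from h import *
c=robot.get_calibration('wrist')
for p,z in [((281,150),.111),((364,150),.111),((258,135),.052),((391,135),.052),((325,37),.072)]: print(p,np.round(onz(c,*p,z),4))
E
```

```text
(281, 150) [ 0.5565 -0.2133  0.111 ]
(364, 150) [ 0.6344 -0.2194  0.111 ]
(258, 135) [ 0.5241 -0.2006  0.052 ]
(391, 135) [ 0.6727 -0.2123  0.052 ]
(325, 37) [ 0.606  -0.1126  0.072 ]
```

Request:
drive_tool --rows "0 0 -0.05 0 0 0 0;0 0 -0.05 0 0 0 0;0 0 -0.04 0 0 0 0;0 0 -0.02 0 0 0 0;0 0 0 0 0 0 0;0.001 0.012 0 0 0 0 0;0.001 0.012 0 0 0 0 0;0 0.006 0 0 0 0 0;0 0.003 0 0 0 0 0;0 0.003 0 0 0 0 0;0 0.003 0 0 0 0 0;0 0 0 0 0 0 0"

```text
t: 28.55
tool_pos: [0.5955, -0.2215, 0.1549]
orientation: [2.311, 2.128, 0.0]
force: [0.5, -1.3, 0.4]
opening: 0.0004
```

Request:
drive_tool --rows "0 0.003 0 0 0 0 0;0 0.003 0 0 0 0 0;0.0005 0.003 0 0 0 0 0;0 0.003 0 0 0 0 0;0.0005 0.003 0 0 0 0 0;0 0.003 0 0 0 0 0;0.0005 0.003 0 0 0 0 0;0 0.003 0 0 0 0 0"

```text
t: 29.55
tool_pos: [0.5966, -0.2013, 0.155]
orientation: [2.31, 2.122, -0.005]
force: [2.0, -16.1, -3.2]
opening: 0.0006
```

Request:
drive_tool --rows "0 0.003 0 0 0 0 0;0.0005 0.003 0 0 0 0 0;0 0.003 0 0 0 0 0;0.0005 0.003 0 0 0 0 0;0 0.003 0 0 0 0 0;0.0005 0.003 0 0 0 0 0;0 0.002 0 0 0 0 0;0.0005 0.002 0 0 0 0 0"

```text
t: 30.55
tool_pos: [0.5987, -0.1752, 0.1546]
orientation: [-2.311, -2.128, 0.001]
force: [-1.3, -2.8, 1.8]
opening: 0.0008
```

Request:
drive_tool --rows "0 0.003 0 0 0 0 0;0.0005 0.003 0 0 0 0 0;0 0.003 0 0 0 0 0;0.0005 0.003 0 0 0 0 0;0 0.003 0 0 0 0 0;0.0005 0.003 0 0 0 0 0;0 0.003 0 0 0 0 0;0.0005 0.003 0 0 0 0 0;0 0.003 0 0 0 0 0;0 0 0 0 0 0 0"

```text
t: 31.8
tool_pos: [0.601, -0.1478, 0.1547]
orientation: [-2.31, -2.128, -0.001]
force: [-0.4, -0.3, -0.9]
opening: 0.0012
```

```bash
python3 - <<'E'
from h import *
jaw(); im,c=snap('scene','s11')
cv2.imwrite('pics/s11z.png',cv2.resize(im[130:350,250:480],None,fx=2.7,fy=2.7,interpolation=cv2.INTER_CUBIC)[:,:,::-1])
E
```

```text
t 31.8 tcp [ 0.601  -0.1478  0.1547] zaxis [ 0.     0.001 -1.   ] jaw deg -4.69 F [-0.38 -0.26 -0.86] open 0.0012 q1,6 [-18.6 -13.9]
```

View pics/s11z.png

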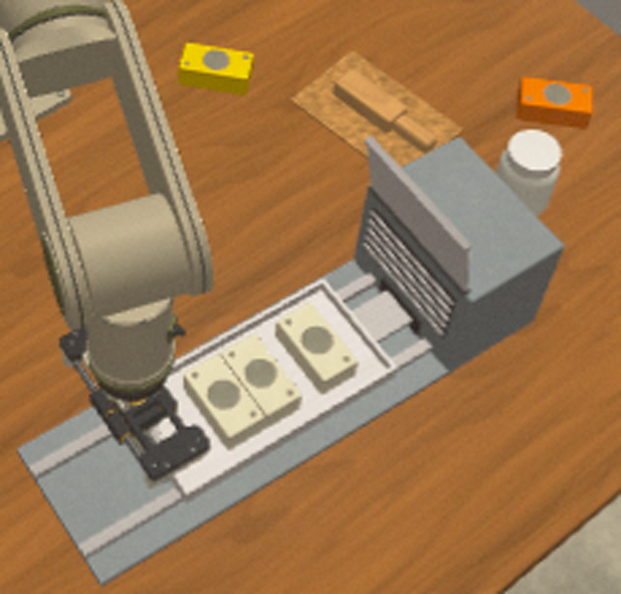

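Request:
drive_tool --rows "0 0.0025 0 0 0 0 0;0 0.0025 0 0 0 0 0;0.0005 0.0025 0 0 0 0 0;0 0.0025 0 0 0 0 0;0.0005 0.0025 0 0 0 0 0;0 0.0025 0 0 0 0 0;0 0.0025 0 0 0 0 0;0.0005 0.0025 0 0 0 0 0"

```text
t: 32.85
tool_pos: [0.6024, -0.1282, 0.1548]
orientation: [-2.311, -2.128, 0.0]
force: [-0.1, -2.6, 1.4]
opening: 0.0007
```

Request:
drive_tool --rows "0 0.002 0 0 0 0 0;0 0.002 0 0 0 0 0;0.0005 0.002 0 0 0 0 0;0 0.002 0 0 0 0 0"

```text
t: 33.35
tool_pos: [0.603, -0.1203, 0.1548]
orientation: [2.311, 2.128, 0.0]
force: [0.4, -2.7, 0.7]
opening: 0.0003
```

Request:
drive_tool --rows "0 0.002 0 0 0 0 0;0.0005 0.002 0 0 0 0 0;0 0.002 0 0 0 0 0;0 0.002 0 0 0 0 0"

```text
t: 33.85
tool_pos: [0.6035, -0.1123, 0.1548]
orientation: [2.311, 2.128, 0.0]
force: [2.4, -3.2, -0.7]
opening: 0.0007
```

Request:
drive_tool --rows "0 0.002 0 0 0 0 0;0.0005 0.002 0 0 0 0 0;0 0.002 0 0 0 0 0"

```text
t: 34.22
tool_pos: [0.6039, -0.1067, 0.1548]
orientation: [2.31, 2.128, -0.001]
force: [0.8, -11.3, 0.3]
opening: 0.0006
```

Request:
drive_tool --rows "0 0.002 0 0 0 0 0;0 0 0 0 0 0 0"

```text
t: 34.48
tool_pos: [0.6038, -0.1066, 0.1548]
orientation: [2.31, 2.125, -0.004]
force: [0.8, -12.8, -0.5]
opening: 0.0005
```

Request:
drive_tool --rows "0 0.002 0 0 0 0 0;0 0 0 0 0 0 0"

```text
t: 34.72
tool_pos: [0.6038, -0.1064, 0.1549]
orientation: [2.309, 2.123, -0.006]
force: [1.2, -21.6, -1.7]
opening: 0.0007
```

Force rose from 12 to 22 N with no movement over 4 mm of further command, so the carriage is home at its stop. Now I back off and look at the baffle.

Request:
drive_tool --rows "0 -0.004 0 0 0 0 0;0 -0.02 0 0 0 0 0;0 -0.02 0.01 0 0 0 0;0 0 0.05 0 0 0 0;0 0 0.06 0 0 0 0;0 0 0.06 0 0 0 0;0 0 0.06 0 0 0 0;0.01 0.05 0.03 0 0 0 0;0.005 0.05 0 0 0 0 0;0.005 0.05 0 0 0 0 0;0 0.03 0 0 0 0 0;0 0 0 0 0 0 0;0 0 0 0 0 0 0"

```text
t: 36.35
tool_pos: [0.624, 0.0325, 0.4251]
orientation: [2.311, 2.127, -0.0]
force: [-0.3, 0.1, -1.3]
opening: 0.0003
```

```bash
python3 - <<'E'
from h import *
jaw(); im,c=snap('wrist','w12')
im,c=snap('scene','s12')
cv2.imwrite('pics/s12z.png',cv2.resize(im[130:350,250:480],None,fx=2.7,fy=2.7,interpolation=cv2.INTER_CUBIC)[:,:,::-1])
E
```

```text
t 36.35 tcp [0.624  0.0325 0.4251] zaxis [ 0. -0. -1.] jaw deg -4.74 F [-0.29  0.15 -1.26] open 0.0003 q1,6 [-1.7  3. ]
```

View pics/w12.png

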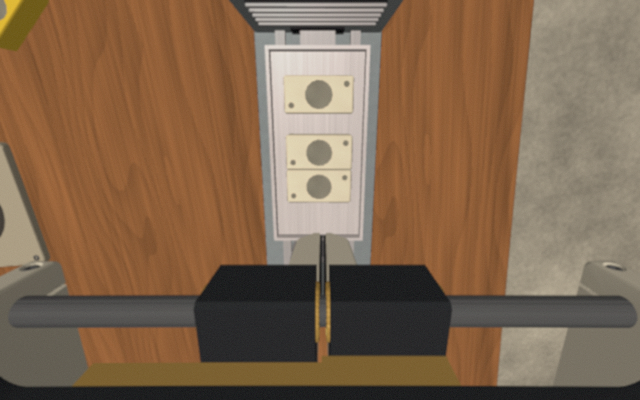

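View pics/s12z.png

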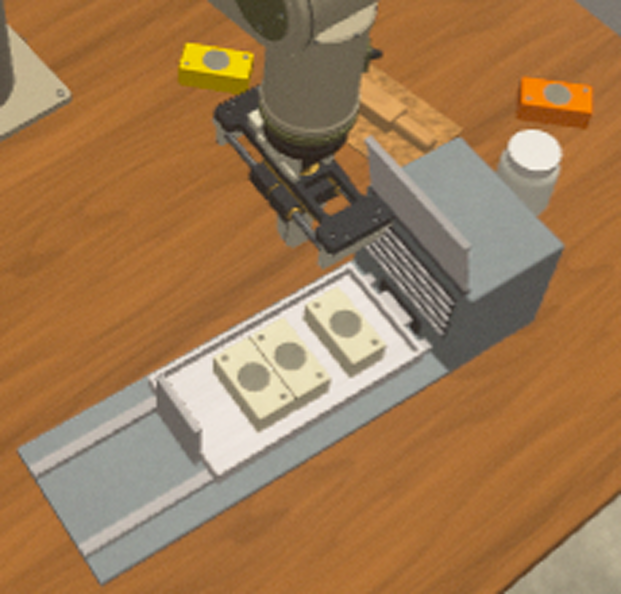

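```bash
python3 - <<'E'
from h import *
c=robot.get_calibration('top'); s=robot.get_calibration('scene')
T=lambda u,v:(180+u/3.4,100+v/3.4); S=lambda u,v:(250+u/2.7,130+v/2.7)
d=np.array([.0825,.9966]); o=np.array([.6085,-.064])
def tf(X): v=X[:2]-o; return np.round([v@np.array([d[1],-d[0]]),v@d,X[2]],4)
for p in [(285,30),(292,30),(259,246),(268,246)]: print('top edge',p,tf(onz(c,*T(*p),.283)))
for p in [(368,138),(371,138),(468,247),(464,247)]: print('scene edge',p,tf(onz(s,*S(*p),.283)))
for p in [(136,52),(114,242),(272,62),(252,252)]: print('roof',p,tf(onz(c,*T(*p),.168)))
for p in [(562,243),(460,140)]: print('roof far s',p,tf(onz(s,*S(*p),.168)))
for p in [(468,288),(360,192)]: print('roof near s',p,tf(onz(s,*S(*p),.175)))
E
```

```text
top edge (285, 30) [0.0851 0.2695 0.283 ]
top edge (292, 30) [0.0857 0.2634 0.283 ]
top edge (259, 246) [-0.1079  0.2714  0.283 ]
top edge (268, 246) [-0.1072  0.2638  0.283 ]
scene edge (368, 138) [-0.0822  0.2693  0.283 ]
scene edge (371, 138) [-0.0804  0.272   0.283 ]
scene edge (468, 247) [0.0863 0.2699 0.283 ]
scene edge (464, 247) [0.0841 0.2664 0.283 ]
roof (136, 52) [0.092  0.4271 0.168 ]
roof (114, 242) [-0.094   0.4256  0.168 ]
roof (272, 62) [0.0931 0.296  0.168 ]
roof (252, 252) [-0.0922  0.2951  0.168 ]
roof far s (562, 243) [0.0916 0.4292 0.168 ]
roof far s (460, 140) [-0.0853  0.4259  0.168 ]
roof near s (468, 288) [0.0829 0.297  0.175 ]
roof near s (360, 192) [-0.0849  0.2754  0.175 ]
```

Request:
drive_tool --rows "0.002 0.046 0.01 0 0 0 0;0.002 0.046 0 0 0 0 0;0.002 0.046 0 0 0 0 0;0.002 0.046 0 0 0 0 0;0.003 0.045 0 0 0 0 0;0 0 -0.04 0 0 0 0;0 0 -0.04 0 0 0 0;0 0 -0.012 0 0 0 0;0 0 0 0 0 0 0"

```text
t: 37.58
tool_pos: [0.635, 0.2616, 0.3425]
orientation: [-2.312, -2.126, 0.002]
force: [-1.0, -0.2, -0.3]
opening: 0.0008
```

```bash
cat >> h.py <<'E'
def tray():
    p=np.array(robot.read_state()['tool_pos']); d=np.array([.0825,.9966]); v=p[:2]-[.6085,-.064]; print('tray frame x,y,tcpz',np.round([v@[d[1],-d[0]],v@d,p[2]],4))
E
python3 - <<'E'
from h import *
jaw(); tray(); im,c=snap('scene','s13')
cv2.imwrite('pics/s13z.png',cv2.resize(im[130:350,250:480],None,fx=2.7,fy=2.7,interpolation=cv2.INTER_CUBIC)[:,:,::-1])
E
```

```text
t 37.58 tcp [0.635  0.2616 0.3425] zaxis [-0.001 -0.    -1.   ] jaw deg -4.78 F [-1.01 -0.2  -0.31] open 0.0008 q1,6 [18.1 22.9]
tray frame x,y,tcpz [-0.0004  0.3267  0.3425]
```

View pics/s13z.png

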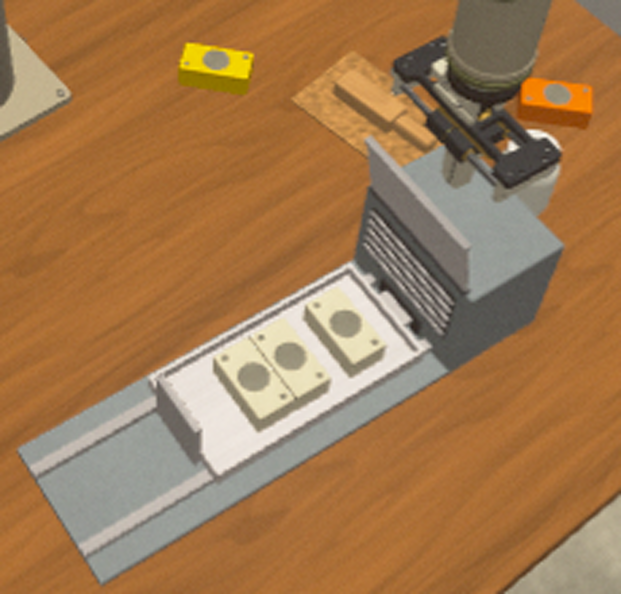

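Request:
drive_tool --rows "-0.002 -0.02 0 0 0 0 0;-0.002 -0.0245 0 0 0 0 0;-0.0005 -0.007 -0.0015 0 0 0 0;-0.0005 -0.007 -0.002 0 0 0 0;-0.0005 -0.007 -0.0025 0 0 0 0;-0.0005 -0.007 -0.003 0 0 0 0;-0.0005 -0.006 -0.004 0 0 0 0;-0.0005 -0.006 -0.0045 0 0 0 0;-0.0005 -0.006 -0.005 0 0 0 0;-0.0005 -0.005 -0.005 0 0 0 0;0 0 0 0 0 0 0"

```text
t: 39.0
tool_pos: [0.6264, 0.1665, 0.3141]
orientation: [-2.311, -2.127, 0.003]
force: [-0.7, 0.1, 0.3]
opening: 0.0004
```

```bash
python3 - <<'E'
from h import *
jaw(); tray(); im,c=snap('scene','s14')
cv2.imwrite('pics/s14z.png',cv2.resize(im[130:350,250:480],None,fx=2.7,fy=2.7,interpolation=cv2.INTER_CUBIC)[:,:,::-1])
E
```

```text
t 39.0 tcp [0.6264 0.1665 0.3141] zaxis [-0.002 -0.001 -1.   ] jaw deg -4.74 F [-0.67  0.09  0.29] open 0.0004 q1,6 [10.4 15.1]
tray frame x,y,tcpz [-0.0012  0.2312  0.3141]
```

View pics/s14z.png

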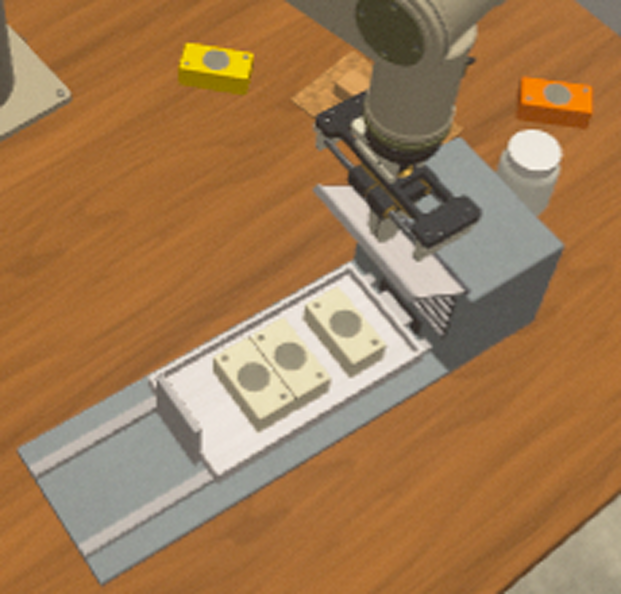

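Request:
drive_tool --rows "-0.0005 -0.0045 -0.0055 0 0 0 0;-0.0005 -0.004 -0.0062 0 0 0 0;-0.0003 -0.004 -0.0066 0 0 0 0;-0.0003 -0.003 -0.0068 0 0 0 0;-0.0003 -0.004 -0.007 0 0 0 0;-0.0003 -0.0035 -0.0072 0 0 0 0;-0.0003 -0.003 -0.0073 0 0 0 0;-0.0002 -0.003 -0.0074 0 0 0 0;-0.0001 -0.003 -0.0055 0 0 0 0;-0.0001 -0.002 -0.0055 0 0 0 0;0 -0.0002 -0.0055 0 0 0 0;0 0 -0.0056 0 0 0 0;0 0.0015 -0.0052 0 0 0 0;0.0001 0.002 -0.0052 0 0 0 0;0.0003 0.002 -0.0052 0 0 0 0;0.0003 0.0023 -0.0051 0 0 0 0;0 0 0 0 0 0 0"

```text
t: 41.18
tool_pos: [0.6243, 0.1409, 0.2176]
orientation: [-2.31, -2.128, 0.002]
force: [0.4, -0.0, 0.5]
opening: 0.0004
```

```bash
python3 - <<'E'
from h import *
jaw(); tray(); im,c=snap('scene','s15')
cv2.imwrite('pics/s15z.png',cv2.resize(im[130:350,250:480],None,fx=2.7,fy=2.7,interpolation=cv2.INTER_CUBIC)[:,:,::-1])
E
```

```text
t 41.17 tcp [0.6243 0.1409 0.2176] zaxis [-0.001 -0.    -1.   ] jaw deg -4.7 F [ 0.44 -0.01  0.5 ] open 0.0004 q1,6 [ 8.1 12.8]
tray frame x,y,tcpz [-0.0011  0.2055  0.2176]
```

View pics/s15z.png

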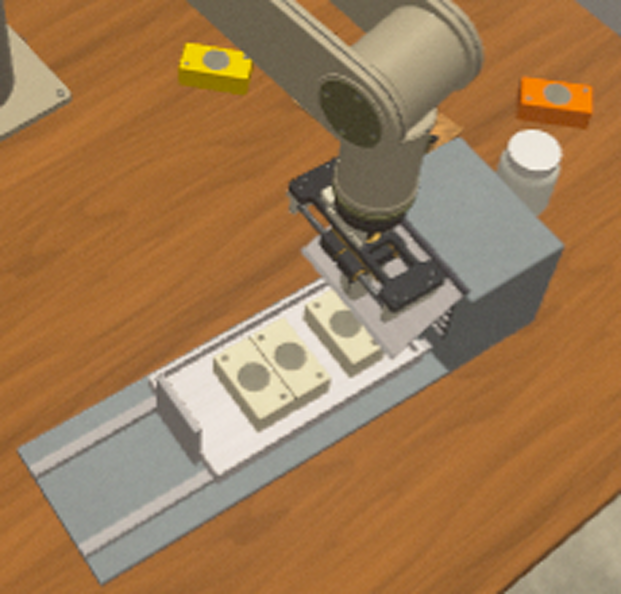

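Request:
drive_tool --rows "0 0 0.04 0 0 0 0;0 0 0.05 0 0 0 0;-0.003 -0.03 0.05 0 0 0 0;-0.003 -0.04 0.02 0 0 0 0;-0.003 -0.04 0 0 0 0 0;0 0 0 0 0 0 0;0 0 0 0 0 0 0"

```text
t: 42.1
tool_pos: [0.6155, 0.031, 0.378]
orientation: [-2.311, -2.127, 0.0]
force: [0.2, -0.1, -0.4]
opening: 0.0004
```

```bash
python3 - <<'E'
from h import *
jaw(); im,c=snap('wrist','w16'); im,c=snap('scene','s16')
cv2.imwrite('pics/s16z.png',cv2.resize(im[200:300,350:470],None,fx=6,fy=6,interpolation=cv2.INTER_CUBIC)[:,:,::-1])
E
```

```text
t 42.1 tcp [0.6155 0.031  0.378 ] zaxis [-0.001  0.001 -1.   ] jaw deg -4.74 F [ 0.2  -0.12 -0.35] open 0.0004 q1,6 [-1.9  2.8]
```

View pics/w16.png

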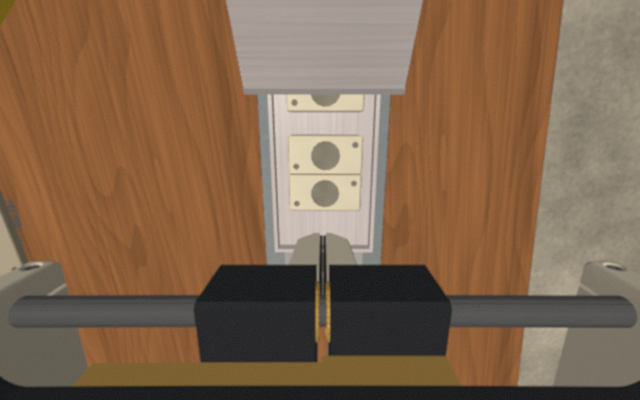

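View pics/s16z.png

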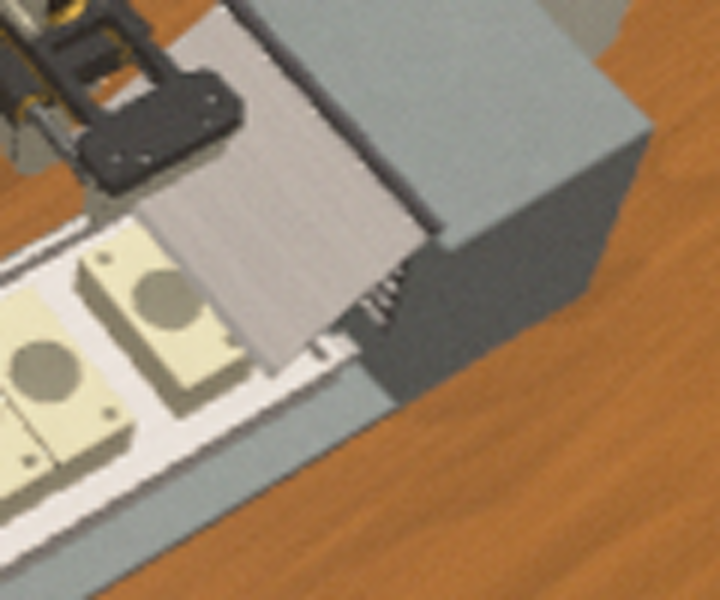

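```bash
cat > ang.py <<'E'
from h import *
from scipy.optimize import brentq
d=np.array([.0825,.9966]); o=np.array([.6085,-.064])
def tf(X): v=X[:2]-o; return np.array([v@np.array([d[1],-d[0]]),v@d,X[2]])
def pred(th,x=.085,k=0): # upper face edge, tray->world
    r=.11; y=.287-r*np.sin(th)+.0025*np.cos(th)*1; z=.175+r*np.cos(th)+.0025*np.sin(th)
    return np.array([*(o+np.array([d[1],-d[0]])*x+d*y),z])
def show(w,s,pw,ps):
    if ps is not None:
        X,e=tri(w,pw,s,ps); print('tri',np.round(tf(X),4),'miss',round(e,4))
    for a in range(100,150,5):
        t=np.radians(a); print(a,'wrist',np.round(proj(w,pred(t)),1),np.round(proj(w,pred(t,-.085)),1),'scene',np.round(proj(s,pred(t)),1))
E
python3 - <<'E'
from ang import *
w=robot.get_calibration('wrist'); s=robot.get_calibration('scene')
ps=(350+270/6,200+370/6); print(ps); show(w,s,(406,90),ps)
E
```

```text
(395.0, 261.6666666666667)
tri [0.0853 0.1968 0.1244] miss 0.0008
100 wrist [413.9 107.5] [236.3 107.2] scene [391.3 259. ]
105 wrist [411.2 105.7] [238.8 105.4] scene [391.4 260.2]
110 wrist [408.9 103.2] [241.  102.9] scene [391.7 261.3]
115 wrist [406.8 100. ] [243.1  99.7] scene [392.3 262.3]
120 wrist [404.9  96.2] [244.8  95.9] scene [393. 263.]
125 wrist [403.3  91.8] [246.4  91.5] scene [394.  263.5]
130 wrist [401.9  86.8] [247.8  86.6] scene [395.2 263.9]
135 wrist [400.7  81.4] [248.9  81.1] scene [396.5 264. ]
140 wrist [399.7  75.5] [249.9  75.2] scene [398. 264.]
145 wrist [398.8  69.1] [250.7  68.9] scene [399.7 263.8]
```

Request:
drive_tool --rows "0.004 0.05 0.02 0 0 0 0;0.004 0.05 0.01 0 0 0 0;0 0.01 0 0 0 0 0;0 0 0 0 0 0 0;0 0 0 0 0 0 0"

```text
t: 42.82
tool_pos: [0.6236, 0.1399, 0.4077]
orientation: [-2.311, -2.127, 0.002]
force: [0.7, 0.6, 0.3]
opening: 0.001
```

```bash
python3 - <<'E'
from h import *
import pickle
jaw(); im,c=snap('wrist','w17'); pickle.dump(c,open('cB.pkl','wb'))
cv2.imwrite('pics/w17z.png',cv2.resize(im[30:240,210:430],None,fx=3,fy=2.8,interpolation=cv2.INTER_CUBIC)[:,:,::-1])
E
```

```text
t 42.83 tcp [0.6236 0.1399 0.4077] zaxis [-0.001 -0.001 -1.   ] jaw deg -4.74 F [0.69 0.62 0.25] open 0.001 q1,6 [ 8.1 12.8]
```

View pics/w17.png

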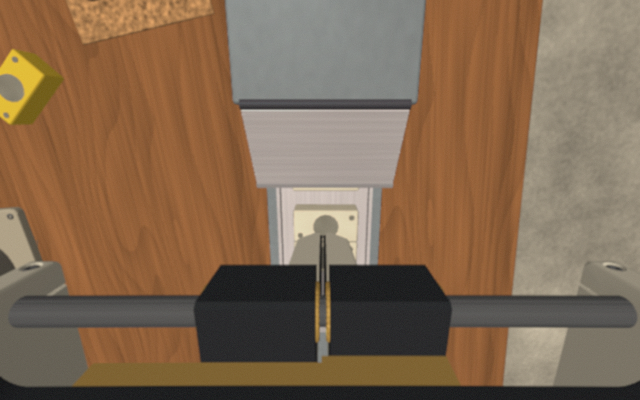

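```bash
python3 - <<'E'
from h import *
import pickle
c=pickle.load(open('cB.pkl','rb'))
im=cv2.imread('pics/w17.png').astype(float); hs=cv2.cvtColor(im.astype(np.uint8),cv2.COLOR_BGR2HSV)[:,:,1].astype(float)
g=im.mean(2)
for r in list(range(98,192,6)):
    l=np.abs(np.diff(hs[r,225:300])).argmax()+225.5; rr=np.abs(np.diff(hs[r,360:425])).argmax()+360.5
    print(r,l,rr,rr-l)
print('col 320 rows 96-114',g[96:114,310:330].mean(1).round().tolist()); print('col 300 rows 178-194',g[178:194,270:310].mean(1).round().tolist())
print('cam z',-(np.array(c['R']).T@np.array(c['t'])))
d=np.array([.0825,.9966]); o=np.array([.6085,-.064])
def tf(X): v=X[:2]-o; return np.round([v@np.array([d[1],-d[0]]),v@d,X[2]],4)
for p,z in [((325,101),.168),((325,103.5),.175),((325,107),.175),((325,107),.17),((325,184),.12),((325,184),.115)]: print(p,z,tf(onz(c,*p,z)))
E
```

```text
98 232.5 417.5 185.0
104 238.5 411.5 173.0
110 239.5 409.5 170.0
116 241.5 408.5 167.0
122 242.5 406.5 164.0
128 243.5 405.5 162.0
134 245.5 404.5 159.0
140 246.5 402.5 156.0
146 247.5 401.5 154.0
152 249.5 400.5 151.0
158 250.5 398.5 148.0
164 251.5 397.5 146.0
170 253.5 395.5 142.0
176 254.5 394.5 140.0
182 255.5 392.5 137.0
188 266.5 381.5 115.0
col 320 rows 96-114 [135.0, 135.0, 125.0, 98.0, 77.0, 77.0, 82.0, 84.0, 78.0, 69.0, 62.0, 52.0, 61.0, 125.0, 177.0, 174.0, 160.0, 159.0]
col 300 rows 178-194 [162.0, 163.0, 163.0, 163.0, 161.0, 157.0, 147.0, 140.0, 142.0, 158.0, 178.0, 182.0, 177.0, 179.0, 182.0, 183.0]
cam z [0.62858805 0.21526256 0.48905224]
(325, 101) 0.168 [-0.0008  0.2931  0.168 ]
(325, 103.5) 0.175 [-0.0008  0.2905  0.175 ]
(325, 107) 0.175 [-0.0008  0.2871  0.175 ]
(325, 107) 0.17 [-0.0008  0.2873  0.17  ]
(325, 184) 0.12 [-0.0002  0.1958  0.12  ]
(325, 184) 0.115 [-0.0002  0.1947  0.115 ]
```

View pics/w17z.png

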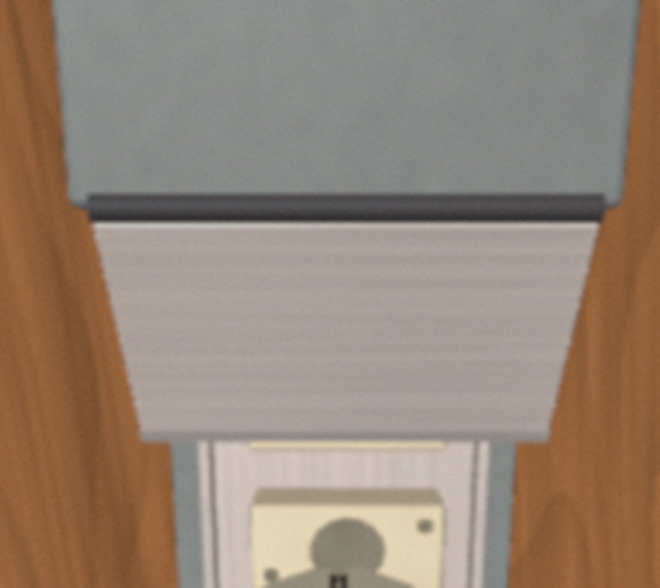

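```bash
cat > wid.py <<'E'
from ang import *
import pickle
from scipy.optimize import brentq
def wz(c,l,r,row,W):
    f=lambda z: np.linalg.norm(onz(c,l,row,z)-onz(c,r,row,z))-W
    z=brentq(f,0,.35); return tf((onz(c,l,row,z)+onz(c,r,row,z))/2)
E
python3 - <<'E'
from wid import *
c=pickle.load(open('cB.pkl','rb')); print(np.round(np.array(c['R']),3).tolist())
print('roof',np.round(wz(c,233,417,98,.19),4))
L=np.polyfit(range(110,186,6),[239.5,241.5,242.5,243.5,245.5,246.5,247.5,249.5,250.5,251.5,253.5,254.5,255.5],1)
R_=np.polyfit(range(110,186,6),[409.5,408.5,406.5,405.5,404.5,402.5,401.5,400.5,398.5,397.5,395.5,394.5,392.5],1)
P=[]
for r in (110,130,150,170,184):
    p=wz(c,np.polyval(L,r)+.5,np.polyval(R_,r)+.5-.5,r,.17); P.append(p); print(r,np.round(p,4))
P=np.array(P); s=np.polyfit(P[:,1],P[:,2],1)[0]; print('slope deg below level',np.degrees(np.arctan(s)))
E
```

```text
[[0.997, -0.082, -0.001], [-0.079, -0.958, 0.276], [-0.024, -0.275, -0.961]]
roof [-0.0008  0.2962  0.1617]
110 [-0.0008  0.2842  0.1743]
130 [-0.0008  0.2641  0.1624]
150 [-0.0008  0.2416  0.149 ]
170 [-0.0007  0.2162  0.134 ]
184 [-0.0007  0.1963  0.1222]
slope deg below level 30.634874253623718
```

Request:
drive_tool --rows "0 0 -0.05 0 0 0 0;0 0 -0.05 0 0 0 0;0 0 -0.05 0 0 0 0;0 0 -0.025 0 0 0 0;0 0 -0.0077 0 0 0 0;0 0 0 0 0 0 0;0 0.0018 -0.0028 0 0 0 0;0.0003 0.0018 -0.0028 0 0 0 0;0 0.0018 -0.0028 0 0 0 0;0.0003 0.0018 -0.0028 0 0 0 0;0 0.0018 -0.0028 0 0 0 0;0.0003 0.0018 -0.0028 0 0 0 0;0 0.0018 -0.0027 0 0 0 0;0.0003 0.0016 -0.0027 0 0 0 0;0 0 0 0 0 0 0"

```text
t: 44.75
tool_pos: [0.6246, 0.155, 0.2029]
orientation: [-2.31, -2.128, 0.001]
force: [0.3, 0.0, 0.5]
opening: 0.0005
```

```bash
python3 - <<'E'
from h import *
jaw(); tray()
E
```

```text
t 44.75 tcp [0.6246 0.155  0.2029] zaxis [-0.001 -0.    -1.   ] jaw deg -4.7 F [0.28 0.04 0.55] open 0.0005 q1,6 [ 9.4 14.1]
tray frame x,y,tcpz [-0.0021  0.2196  0.2029]
```

Request:
drive_tool --rows "0 0 0.03 0 0 0 0;0 0 0.05 0 0 0 0;0 -0.007 0.06 0 0 0 0;-0.001 -0.007 0.065 0 0 0 0;0 0 0 0 0 0 0;0 0 0 0 0 0 0"

```text
refused, shift out of range in row 4
```

```bash
python3 - <<'E'
from h import *
import pickle
jaw(); im,c=snap('wrist','w18'); pickle.dump(c,open('cB.pkl','wb'))
E
```

```text
t 44.75 tcp [0.6246 0.155  0.2029] zaxis [-0.001 -0.    -1.   ] jaw deg -4.7 F [0.28 0.04 0.55] open 0.0005 q1,6 [ 9.4 14.1]
```

Request:
drive_tool --rows "0 0 0.03 0 0 0 0;0 0 0.05 0 0 0 0;0 -0.007 0.06 0 0 0 0;-0.001 -0.007 0.06 0 0 0 0;0 0 0 0 0 0 0;0 0 0 0 0 0 0"

```text
t: 45.55
tool_pos: [0.6237, 0.1408, 0.4028]
orientation: [-2.311, -2.128, 0.001]
force: [0.1, -0.0, -1.0]
opening: 0.0003
```

```bash
cat >> wid.py <<'E'
def plate(f,c,r0,r1):
    im=cv2.imread(f'pics/{f}.png'); hs=cv2.cvtColor(im,cv2.COLOR_BGR2HSV)[:,:,1].astype(float)
    rows=np.arange(r0,r1,3); l=[];r=[]
    for k in rows: l.append(np.abs(np.diff(hs[k,225:300])).argmax()+225.5); r.append(np.abs(np.diff(hs[k,360:425])).argmax()+360.5)
    from numpy.polynomial import polynomial as _
    def fit(v):
        v=np.array(v); m=np.ones(len(v),bool)
        for i in range(3): p=np.polyfit(rows[m],v[m],1); m=np.abs(np.polyval(p,rows)-v)<1.5
        print('inliers',m.sum(),'of',len(v)); return p
    L,Rr=fit(l),fit(r)
    P=np.array([wz(c,np.polyval(L,k)+.5,np.polyval(Rr,k),k,.17) for k in (r0,(r0+r1)/2,r1)]); print(np.round(P,4)); print('below level deg',np.degrees(np.arctan(np.polyfit(P[:,1],P[:,2],1)[0])))
E
python3 - <<'E'
from wid import *
jaw(); im,c=snap('wrist','w18'); pickle.dump(c,open('cC.pkl','wb')); plate('w18',c,112,165)
im,s=snap('scene','s18')
cv2.imwrite('pics/s18z.png',cv2.resize(im[200:300,350:470],None,fx=6,fy=6,interpolation=cv2.INTER_CUBIC)[:,:,::-1])
E
```

```text
t 45.55 tcp [0.6237 0.1408 0.4028] zaxis [-0.001 -0.    -1.   ] jaw deg -4.72 F [ 0.15 -0.01 -1.02] open 0.0003 q1,6 [ 8.1 12.9]
inliers 18 of 18
inliers 18 of 18
[[-0.0008  0.2834  0.1703]
 [-0.001   0.2553  0.1433]
 [-0.0012  0.2201  0.1094]]
below level deg 43.90641176811132
```

View pics/w18.png

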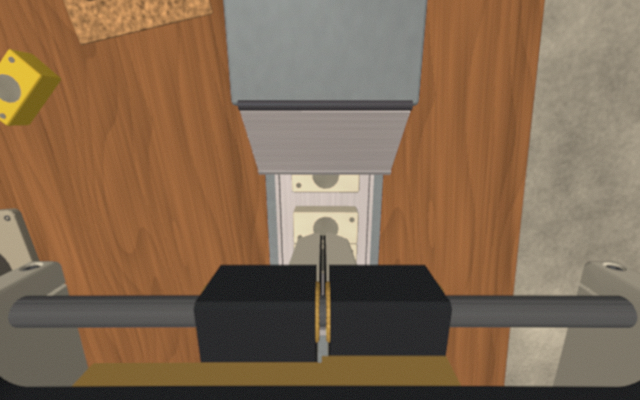

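View pics/s18z.png

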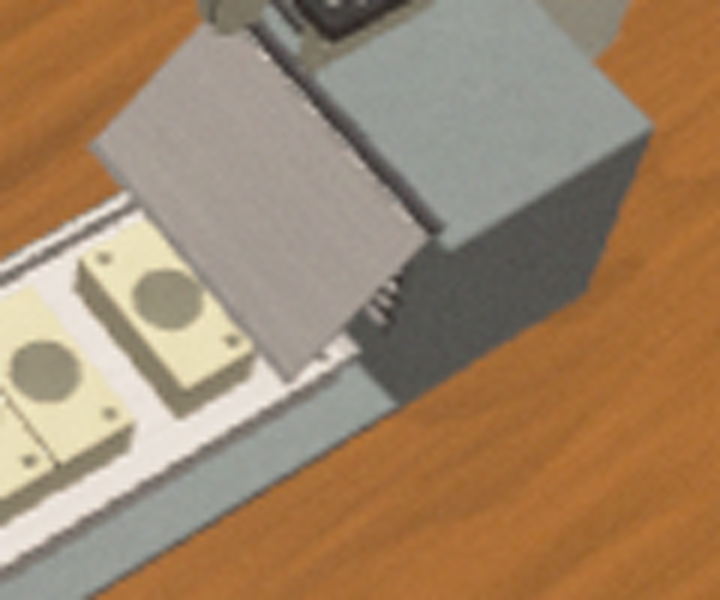

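Wrist width measurement gives 43.9° below level. Cross-checking by triangulating the edge corners, and checking that nothing else shifted.

```bash
python3 - <<'E'
from wid import *
c=pickle.load(open('cC.pkl','rb')); s=robot.get_calibration('scene')
for pw,ps in [((390.5,173),(290,381)),((258.5,173),(92,148))]:
    X,e=tri(c,pw,s,(350+ps[0]/6,200+ps[1]/6)); p=tf(X); print(np.round(p,4),round(e,4))
    for hy in (.287,.2915): print(hy,'below level', np.degrees(np.arctan2(.175-p[2],hy-p[1]))+1.3, 'r',np.hypot(.175-p[2],hy-p[1]))
E
```

```text
[0.0861 0.2101 0.1024] 0.0045
0.287 below level 44.65369398690259 r 0.10570301923869836
0.2915 below level 43.0298954310419 r 0.10901888161748052
[-0.0831  0.2096  0.1012] 0.0061
0.287 below level 44.92323446620936 r 0.10698154830660977
0.2915 below level 43.31006765084942 r 0.11028277111162126
```

Request:
drive_tool --rows "-0.04 -0.02 0.02 0 0 0 30;-0.05 -0.03 0 0 0 0 30;-0.05 -0.04 0 0 0 0 30;-0.04 -0.05 0 0 0 0 30;-0.02 -0.05 0 0 0 0 30;0 -0.05 0 0 0 0 30;0 -0.05 0 0 0 0 30;0 0 0 0 0 0 30;0 0 0 0 0 0 30"

```text
t: 46.78
tool_pos: [0.4258, -0.1465, 0.4221]
orientation: [-2.31, -2.126, 0.001]
force: [0.4, 0.7, 0.2]
opening: 0.0277
```

```bash
python3 - <<'E'
from h import *
jaw(); im,c=snap('top','t19'); cv2.imwrite('pics/t19z.png',cv2.resize(im[80:280,120:500],None,fx=2.1,fy=2.1,interpolation=cv2.INTER_CUBIC)[:,:,::-1]); snap('scene','s19')
E
```

```text
t 46.77 tcp [ 0.4258 -0.1465  0.4221] zaxis [-0.002  0.002 -1.   ] jaw deg -4.75 F [0.42 0.66 0.21] open 0.0277 q1,6 [-25.5 -20.8]
```

View pics/t19z.png

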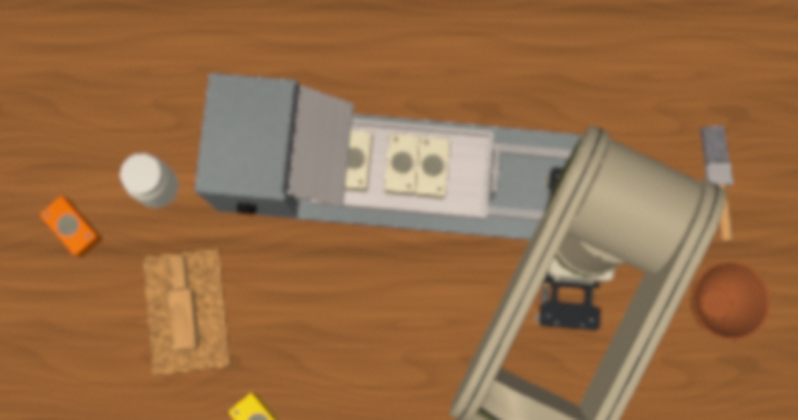

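View pics/s19.png

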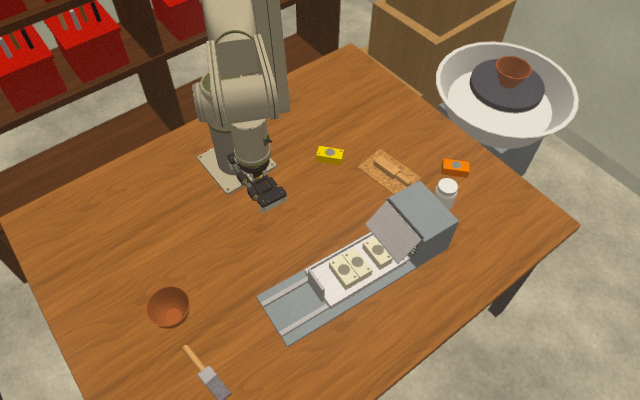

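Everything is in place: beater on the mat, three moulds flat in the tray, carriage home, baffle folded. The bowl, jar and brush look unmoved, and the arm is clear.

```bash
python3 -c "
from plant import robot
print(robot.close_job())"
```

```text
the job is handed in; nothing more can be done
None
```

The job is done in the order asked and handed in at about 47 s of robot time.

- **Beater:** it lies along the cork mat. Its mid-point measured about 7 mm from the mat centre along the length.
- **Moulds:** all three white moulds on the table are in the tray, flat, recess up. One moved about 3 cm after I let go of it and now sits side by side with its neighbour, touching but not on top of it. I left it there because it still meets the task.
- **Carriage:** it broke free and was pushed gently to its stop, after roughly 115 mm of pushing. There the force rose from 12 N to 22 N with no movement, and it stayed put when I backed off.
- **Baffle:** it slopes about 44° below level. The wrist view gave 43.9° and triangulating the edge corners gave 43.0–44.9°, so it may be up to 2° short of the wanted 45°.
- **Bystanders:** the bowl, jar and brush look unmoved in the last pictures. I judged that by eye and did not re-measure their positions.

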